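# Scrap a failed module: fold back the box cover, fetch it from under the guard

## Robot

A 6-joint arm with a two-finger parallel gripper is mounted at the origin on the work surface. World frame = base frame: x ahead of the robot, y to its left, z up, the work surface at z = 0. Lengths are in mm, angles in rad, forces in N, time in s.
With the tool pointing down it reaches from about 250 to 800 mm from the base axis. Payload 8.5 kg.
Tool frame: the origin (TCP) lies at the very end of the fingers, on their centre line; the grasp point (between the pads) lies 19 mm behind it; z points along the fingers, x is the direction in which the jaws open and shut, and the axes are right-handed (so a half turn about z gives the same grasp; the last joint's range is limited). The gripper opens to 85 mm and grips with 20 to 120 N. Pads are 22 mm wide; open, the fingers measure 114 mm over their backs; the gripper's body (76 mm by 85 mm) begins 54 mm behind the grasp point. The pads swing forward as they close: fully open they stand 13 mm farther back than shut.
Start: joints at [1.277, 0.238, -0.013, 1.319, 0, 1.571], TCP at [152.021, 502.462, 231.276] pointing down, gripper open.
Joint ranges: [-2.66, 2.66], [-1.03, 1.9], [-1.14, 1.46], [-1.82, 2.27], [-1.45, 1.34], [-3.14, 3.14]. Speed limits (rad/s): [2.22, 2.22, 2.79, 3.14, 3.14, 3.14].

## Interface

Orientations are given as a rotation vector (axis times angle).
In Python, from workcell import arm gives the robot as it stands.
- The arm moves only by the shell command python3 -m creep 'ROWS' [FORCE]. ROWS is a JSON object of lists of equal length, an entry for each row: "slide": the shift along the tool's x, y, z in m, a list of three; "roll": the turn about the tool's z in rad; "claw": the closure, from 0 (fully open) to 1 (shut). In form: {"slide": [[x, y, z], ...], "roll": [roll, ...], "claw": [claw, ...]}. A call has exactly 5 rows; each row is the pose to reach, as a shift and turn from the pose commanded when the call began, along the tool's axes at that moment; what a row does not reach only later rows make up. A row lasts 1/8 s, in which the tool goes at most 62.5 mm and 10.7 degrees, less where a joint would pass 70% of its speed; a pose out of reach is approached as far as the arm can. A call with a gripper value outside its range is refused whole. The fingers move at their own pace and stop on an object; FORCE is the grip in N (left out, the last holds). Time passes only in rows, so rows that repeat a pose let the fingers close, or fill a call up. It gives the time, the measured TCP pose, the force and the opening at its end, in the units of the state.
- arm.read_state(): the state, without advancing time (a new reading comes with each control period).
- arm.read_camera(name): name is "scene" or "top" or "wrist"; returns a dict with "img" (420x560x3 uint8, red, green, blue), "camera_matrix" (3x3 intrinsics, pixels), "view" (4x4, takes a point from world to camera coordinates). Camera axes: x right, y down, z forward; pixel columns grow to the right and rows downward; lengths in mm; the calibration is good to about 2 mm. The wrist camera is an equidistant fisheye: a pixel r from the principal point sees the ray r / f radians off the axis. A picture is of the moment at which its call begins. There is no depth.
- arm.hand_in(): hands the job in, once; it reports no verdict.
Trained networks look in a picture, given as the dict that the camera call returned (one of the last four; its "shot" number tells which), for a name from the list of things; names that differ only in an ending like _2 or _b are one class to them, and where a whole thing is asked for, a point or a joint stands for the part that bears it (a point fixed in the world has none). Each returns a list of dicts, best first, with "p" (0 to 1); they miss things now and then, are a little off and sometimes report something else, mostly with a low value. They report only what shows in the picture. A call takes as long as a camera call. They do not tell look-alikes from the thing itself.
- arm.find_in(thing, picture): "xyz" ([x, y, z] in mm, in world coordinates, good to about 4 mm: the middle of the surface that is visible of it).
- arm.tip_of(thing, picture): "xyz" ([x, y, z] in mm, in world coordinates, good to about 4 mm: a listed point, or the origin of a listed thing).
The state is a dict: "clock": time; "q": joint angles; "joint_vel": joint speeds; "joint_torque": joint torques, N m; "tool_pos": TCP position; "orientation": TCP orientation; "ft_force": force on the tool from outside, world axes, zero at the start; "wrist_torque": the same for the moment, N m; "finger_gap": finger opening in mm.
Only numpy, scipy, OpenCV 4.12 (cv2) and the standard library are available. Lean on these libraries where they do the work, as an engineer would, in place of code of your own. Each camera call takes 0.05 s, during which the arm holds its last target.

## Task

The aluminium module still sitting in the soldering fixture, under the clear guard, has failed its test. First push the reject box's two-panel cover fully back so that its panels fold flat against each other and stay up, then take that module out from under the guard without knocking the guard, lower it well down into the reject box and let go of it just above the bottom - do not let it fall from the rim. Leave everything else on the bench where it is.

Things in the scene. Friction and masses are not known exactly. Their poses are not given: they have to be found in the camera images.
- reject_box: Open grey plastic box fixed to the bench, 155 (x) x 180 (y) x 85 mm high, walls and floor 5 mm. Origin: centre of its underside, z up. Its +x rim carries the cover's hinge; -x is its front, roughly towards the robot (yaw within 0.3 rad). An old reject, 30 x 24 x 16 mm, lies loose on its floor in the hinge half.
- cover (a joint): Hinge of the bifold cover's rear panel, rad. a = this value + 0.45 is the slope of both panels: a = 0 flat shut over the mouth, a = pi/2 (value 1.12) the end stop, both upright and flat against each other above the hinge, 75 mm tall. Starts at a = 0.37 to 0.53, a low roof, ridge in the middle. Stiff: stays where it is left. Pushing the pull bar level towards the hinge folds it up (2 to 9 N).
- pull_bar (a point): Middle of the round steel pull bar on the front panel's outer face: 10 mm diameter, 100 mm long along the box's y, 14 mm off the panel, 16 mm from its free edge. At slope a it lies 128 cos a + 14 sin a mm to the -x side of cover_hinge and 16 sin a + 14 cos a mm above it: it travels almost level and ends 14 mm before and 16 mm above cover_hinge.
- cover_hinge (a point): Middle of the cover's rear hinge line, 72 mm to the +x side of the box's origin and 88 mm above the bench (3 mm over the rim).
- fixture: Soldering fixture fixed to the bench: aluminium base plate 14 mm thick, 180 mm wide (y), x from -55 to 115 mm. Origin: on the bench below the nest's centre, z up; -x is its open front, roughly towards the robot (yaw within 0.3 rad). Low clamps up to 60 mm high stand swung away at y = +-78 mm (none nearer than 68), x 25 to 90 mm.
- nest (a point): Centre of the nest's floor, 20 mm above the bench. The nest is a black pad with a 5 mm high lip before and behind the module (along x, 2 mm clear of it) and none at its sides.
- guard: Clear plastic plate of the fixture, level, 170 mm wide, 5 mm thick, underside 130 mm above the bench, x from +5 mm (just behind the nest's centre) to 105 mm, on two posts at its rear corners. No room for a gripper's body straight above the module: come in tilted about 40 degrees from the fixture's front, fingers either side of the module. Origin: the fixture's.
- guard_edge (a point): Middle of the guard plate's lower front edge: 5 mm behind the nest's centre, 130 mm above the bench.
- module: The rejected part: aluminium block with a finned top, 50 (x) x 38 (y) x 40 mm high, about 0.15 kg, standing in the nest, its axes along the fixture's. Origin: centre of its underside. Grasp it across y (38 mm).
- module_center (a point): Centre of the rejected module's block, 20 mm above its underside.
- tray: Low black tray with two pockets, 130 x 90 x 22 mm, fixed between the two stations, farther out; holds two good modules. Origin: centre of its underside.
- good_a: A good module, same shape as the rejected one, standing in the tray: leave it. Origin: centre of its underside.
- good_b: The other good module in the tray: leave it. Origin: centre of its underside.
- flux: Small white bottle, 44 mm diameter, 90 mm high, beyond the stations: leave it.
- spool: Steel solder spool, 60 mm diameter, 42 mm high, standing beyond the stations: leave it.
- driver: Screwdriver with a black handle, 160 mm long, lying between the two stations: leave it.
- brush: Brush, 150 mm long, lying at the left of the bench: leave it.
- cover_front: Front panel of the bifold cover, aluminium, 72 x 170 x 4 mm like the rear one. The rear panel is hinged on the box's +x rim, the front panel on the rear one's other edge (the ridge; origin here, -x of this body points to the free edge). Linked so that the free edge always runs level, 3 mm over the rim.
Mind the look-alikes: they are no part of the job. What is shaped like the module but green or purple is not meant.

How it is judged (in metres and radians):
On the way, in this order (a step that is already met when the one before it is completed fails the run):
1. the cover's two panels are folded flat against each other, upright at the back of the box (value of joint cover above 1.04 rad), for 0.2 s.
2. the rejected module is out of the fixture (horizontal distance between module_center and nest above 0.12 m), for 0.1 s.
At the end, for the whole second after the job is handed in: The rejected module rests, let go, inside the reject box (its centre within the inner walls and less than 55 mm above the box's underside), and the cover is still folded flat (joint above 1.04, within 0.08 rad of its end stop) (x of module_center in the frame of reject_box between -0.0725 and 0.0725 m and y of module_center in the frame of reject_box between -0.085 and 0.085 m and z of module_center in the frame of reject_box below 0.055 m and linear speed of module below 0.02 m/s and value of joint cover above 1.04 rad); the robot touches nothing.
It fails at once if the module falls or is thrown into the box (faster than 1 m/s within 100 mm of its middle line and below 150 mm, a fall of about 50 mm) (linear speed of module above 1 m/s and horizontal distance between module_center and reject_box below 0.1 m and height (world z) of module_center below 0.15 m).
It fails at once if the clear guard is knocked with more than 10 N (contact force between anything else and guard above 10 N).
It fails at once if a bystander (good module, bottle, spool, screwdriver, brush) is moved by more than 30 mm (distance of any of good_a, good_b, flux, spool, driver, brush from where it was at the start of the episode above 0.03 m).
It also fails if it takes over 61 s, if anything falls off the work surface, if the arm or the gripper's body presses on something with over 40 N, if the wrist force passes 120 N, or if a joint passes its speed limit or range.

## Working session

There is one attempt and no reset: what is moved stays moved. The work goes in short steps, Python scripts to look and compute and a shell command to move; the robot and the scene stay as the last step left them, time stands still between calls to the robot, and variables do not carry over. Pictures are saved under pics/ and viewed, and the job is handed in when it is done.

```bash
ls; mkdir -p pics
cat > h.py <<'E'
from workcell import arm
import cv2, numpy as np
from scipy.spatial.transform import Rotation as R
def shot(name,fn):
    p=arm.read_camera(name); cv2.imwrite('pics/'+fn,cv2.cvtColor(p['img'],cv2.COLOR_RGB2BGR)); return p
def st():
    s=arm.read_state(); return s
E
python3 - <<'E'
from h import *
s=st();print({k:np.round(v,3).tolist() for k,v in s.items()})
for c in ['scene','top']:
    p=shot(c,c+'0.png')
    for t in ['reject_box','fixture','module','cover_front','guard']:
        print(c,t,[(np.round(d['xyz']).tolist(),round(d['p'],2)) for d in arm.tip_of(t,p)][:4])
    for t in ['pull_bar','cover_hinge','nest','guard_edge','module_center']:
        print(c,t,[(np.round(d['xyz']).tolist(),round(d['p'],2)) for d in arm.tip_of(t,p)][:4])
E
```

```text
pics
{'clock': 0.0, 'q': [1.277, 0.239, -0.014, 1.319, 0.0, 1.571], 'joint_vel': [0.002, 0.001, 0.001, -0.001, -0.002, -0.001], 'joint_torque': [-0.001, -53.878, 34.643, 0.019, 0.0, 0.0], 'tool_pos': [151.919, 502.089, 230.668], 'orientation': [2.522, 1.872, -0.002], 'ft_force': [-0.132, 0.152, 0.103], 'wrist_torque': [-0.026, 0.017, 0.031], 'finger_gap': 85.332}
scene reject_box [([509.0, 204.0, 0.0], 0.6)]
scene fixture [([502.0, -246.0, -2.0], 0.89)]
scene module [([364.0, -386.0, 0.0], 0.78), ([357.0, -184.0, -5.0], 0.68), ([371.0, -274.0, -6.0], 0.66), ([715.0, -1.0, 3.0], 0.59)]
scene cover_front [([514.0, 201.0, 117.0], 0.57)]
scene guard [([500.0, -244.0, -1.0], 0.82)]
scene pull_bar []
scene cover_hinge [([574.0, 192.0, 90.0], 0.8)]
scene nest [([500.0, -245.0, 23.0], 0.98)]
scene guard_edge [([505.0, -239.0, 134.0], 0.69)]
scene module_center [([355.0, -185.0, 19.0], 0.9), ([364.0, -386.0, 21.0], 0.78), ([366.0, -278.0, 22.0], 0.61)]
top reject_box [([507.0, 203.0, -0.0], 0.87), ([655.0, 10.0, 2.0], 0.75), ([761.0, -151.0, -0.0], 0.54)]
top fixture [([498.0, -243.0, 1.0], 0.92)]
top module [([360.0, -384.0, -3.0], 0.81), ([354.0, -181.0, -0.0], 0.77), ([506.0, -240.0, 21.0], 0.76), ([369.0, -276.0, 2.0], 0.61)]
top cover_front [([515.0, 202.0, 119.0], 0.87), ([716.0, -1.0, 7.0], 0.6), ([506.0, -241.0, 22.0], 0.59)]
top guard [([503.0, -243.0, -2.0], 0.72), ([506.0, -246.0, 131.0], 0.16)]
top pull_bar [([463.0, 213.0, 109.0], 0.96)]
top cover_hinge [([579.0, 191.0, 86.0], 0.66)]
top nest [([502.0, -244.0, 20.0], 0.96), ([716.0, -1.0, 5.0], 0.72)]
top guard_edge [([504.0, -244.0, 129.0], 0.97)]
top module_center [([360.0, -183.0, 21.0], 0.75), ([370.0, -274.0, 23.0], 0.72), ([499.0, -242.0, 20.0], 0.69), ([364.0, -386.0, 17.0], 0.66)]
```

View pics/scene0.png

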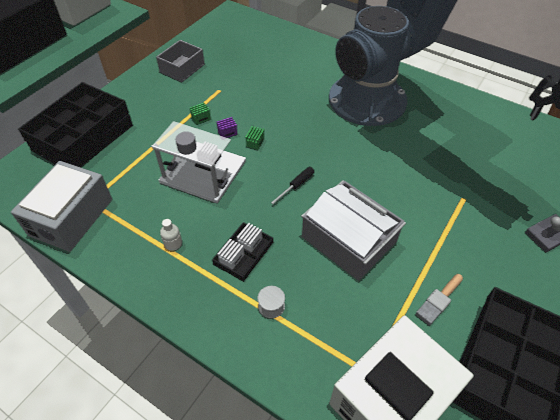

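View pics/top0.png

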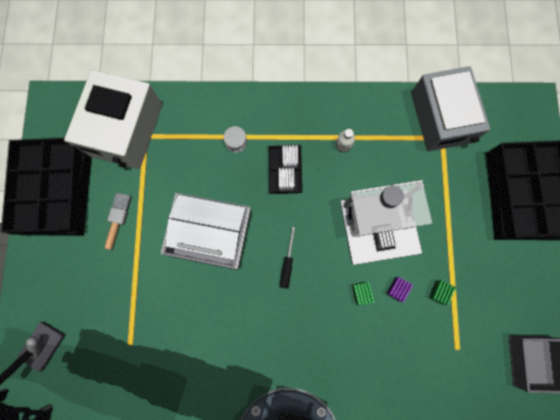

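```bash
cat >> h.py <<'E'
def proj(p,P):
    P=np.atleast_2d(P).astype(float); c=P@p['view'][:3,:3].T+p['view'][:3,3]; u=c@p['camera_matrix'].T
    return u[:,:2]/u[:,2:]
def loc(o,yaw,P):
    P=np.atleast_2d(P).astype(float); c,s=np.cos(yaw),np.sin(yaw)
    return np.c_[o[0]+c*P[:,0]-s*P[:,1],o[1]+s*P[:,0]+c*P[:,1],P[:,2]]
def over(p,polys,x0,y0,w,h,k,fn):
    im=cv2.cvtColor(p['img'],cv2.COLOR_RGB2BGR)[y0:y0+h,x0:x0+w]
    im=cv2.resize(im,None,fx=k,fy=k,interpolation=cv2.INTER_CUBIC)
    for P,col in polys:
        q=((proj(p,P)-[x0,y0]+.5)*k).astype(int); cv2.polylines(im,[q.reshape(-1,1,2)],True,col,1)
    cv2.imwrite('pics/'+fn,im)
def rect(x0,x1,y0,y1,z): return [[x0,y0,z],[x1,y0,z],[x1,y1,z],[x0,y1,z]]
E
python3 - <<'E'
from h import *
t=shot('top','t1.png'); s=shot('scene','s1.png')
B=(508,204); by=-0.175; F=(501,-244); fy=0.05
bx=[(loc(B,by,rect(-77.5,77.5,-90,90,85)),(0,0,255)),(loc(B,by,rect(-77.5,77.5,-90,90,0)),(0,255,255))]
fx=[(loc(F,fy,rect(-55,115,-90,90,14)),(0,0,255)),(loc(F,fy,rect(5,105,-85,85,132)),(255,0,0)),(loc(F,fy,rect(-25,25,-19,19,60)),(0,0,255))]
over(t,bx,150,180,110,100,6,'tb.png'); over(t,fx,330,170,110,100,7,'tf.png')
over(s,bx,290,170,125,115,6,'sb.png'); over(s,fx,140,90,125,115,6,'sf.png')
E
python3 -c "
import cv2,numpy as np
a,b=cv2.imread('pics/tb.png'),cv2.imread('pics/tf.png')
"
```

```text
(no output)
```

View pics/tb.png

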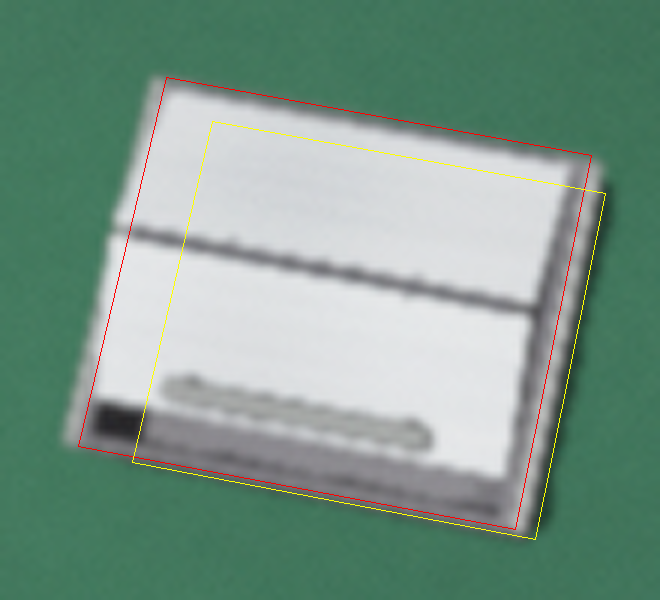

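View pics/tf.png

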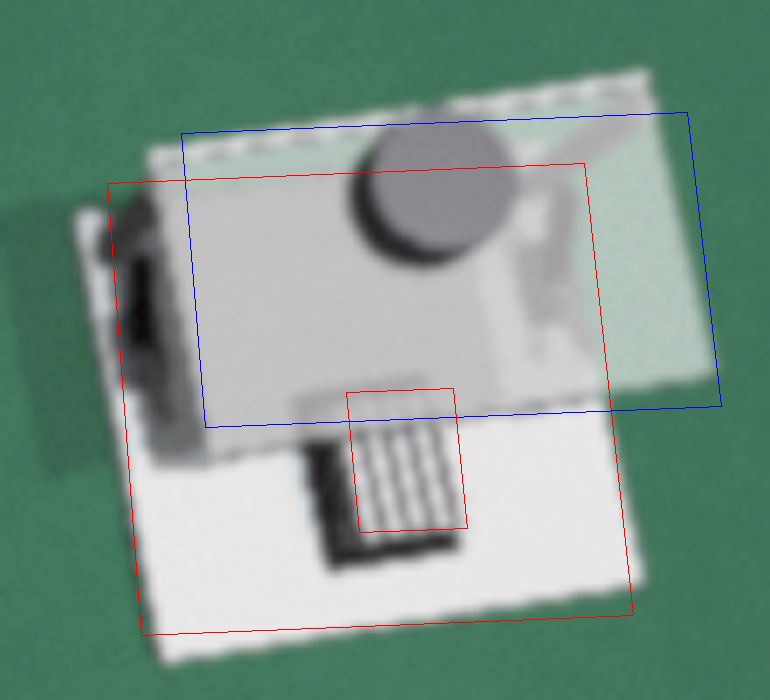

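View pics/sf.png

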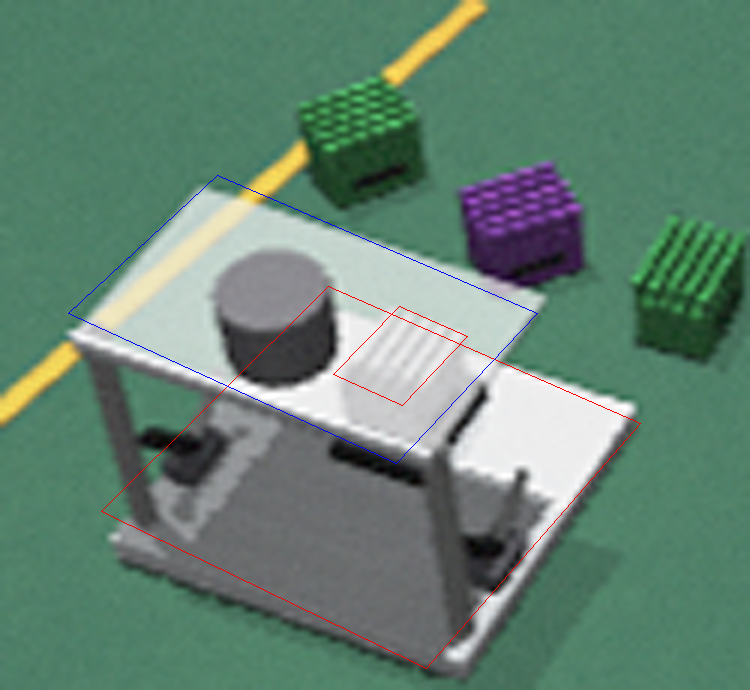

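Run:
```python
from h import *
from scipy.optimize import least_squares
t=shot('top','t2.png'); s=shot('scene','s2.png')
def fit(obs,x0):
    def r(v):
        return np.concatenate([(proj(p,loc(v[:2],v[2],L))-q).ravel() for p,L,q in obs])
    o=least_squares(r,x0,loss='soft_l1',x_scale=[1,1,.01]); print(np.round(o.x,3)); print(np.round(r(o.x).reshape(-1,2),1).tolist()); return o.x
c=lambda a,k,x,y: np.array(a)/k+[x,y]-.5
fo=[(t,[[-55,90,14],[-55,-90,14]],c([[163,663],[640,583]],7,330,170)),
 (t,[[105,85,135],[105,-85,135],[5,-85,135],[5,85,135]],c([[150,150],[645,72],[715,375],[205,465]],7,330,170)),
 (s,[[-55,90,14],[115,90,14],[115,-90,14]],c([[634,403],[462,652],[115,540]],6,140,90)),
 (s,[[5,-85,135],[105,-85,135],[5,85,135]],c([[208,188],[72,335],[545,297]],6,140,90))]
f=fit(fo,[501,-244,.1])
bo=[(t,[[77.5,90,85],[77.5,-90,85],[-77.5,-90,85],[-77.5,90,85]],c([[155,77],[605,163],[530,535],[65,445]],6,150,180))]
b=fit(bo,[508,204,-.17])
bx=[(loc(b[:2],b[2],rect(-77.5,77.5,-90,90,85)),(0,0,255)),(loc(b[:2],b[2],rect(-77.5,77.5,-90,90,0)),(0,255,255))]
fx=[(loc(f[:2],f[2],rect(-55,115,-90,90,14)),(0,0,255)),(loc(f[:2],f[2],rect(5,105,-85,85,135)),(255,0,0)),(loc(f[:2],f[2],rect(-25,25,-19,19,60)),(0,0,255))]
over(t,bx,150,180,110,100,6,'tb2.png'); over(t,fx,330,170,110,100,7,'tf2.png')
over(s,bx,290,170,125,115,6,'sb2.png'); over(s,fx,140,90,125,115,6,'sf2.png')
import json;json.dump([f.tolist(),b.tolist()],open('fit.json','w'))
```

```text
[ 5.02058e+02 -2.43513e+02  1.69000e-01]
[[-0.1, -0.5], [0.7, -0.2], [-0.2, 1.6], [0.3, 1.4], [0.2, -0.4], [0.4, -1.6], [0.8, 0.5], [0.6, 2.1], [-0.6, -0.1], [-0.8, -0.2], [0.7, -0.1], [0.7, -0.2]]
[ 5.06839e+02  2.03619e+02 -1.86000e-01]
[[2.4, 0.3], [-1.8, -0.4], [-2.7, -0.1], [2.1, 0.2]]
```

View pics/tf2.png

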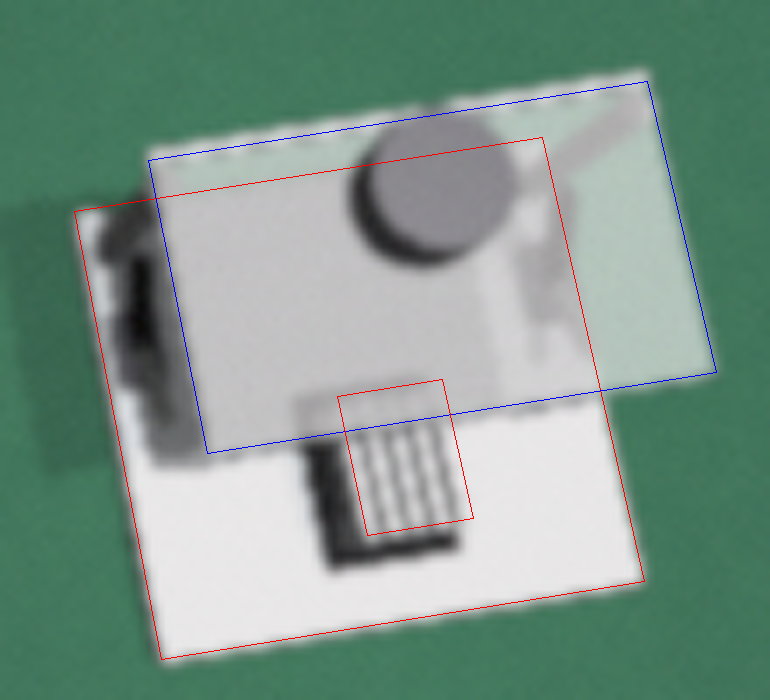

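View pics/sf2.png

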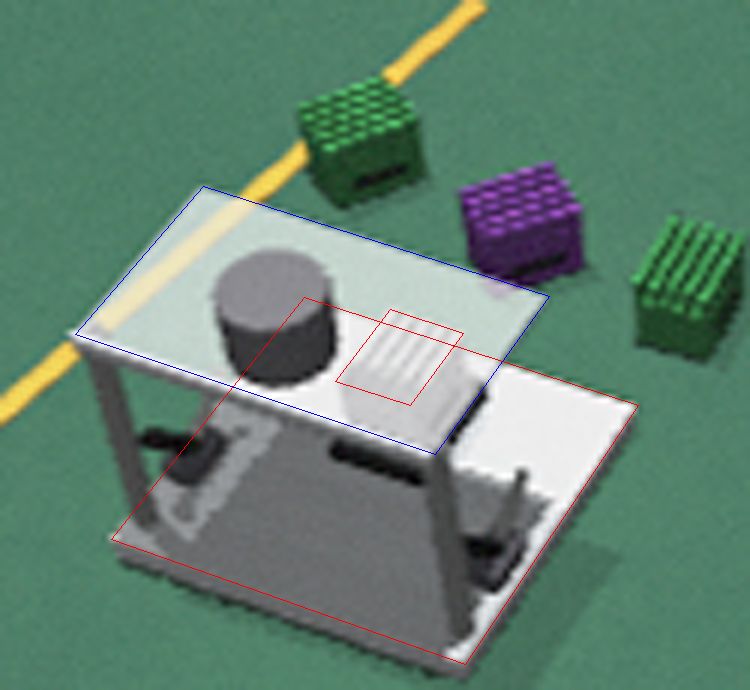

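View pics/sb2.png

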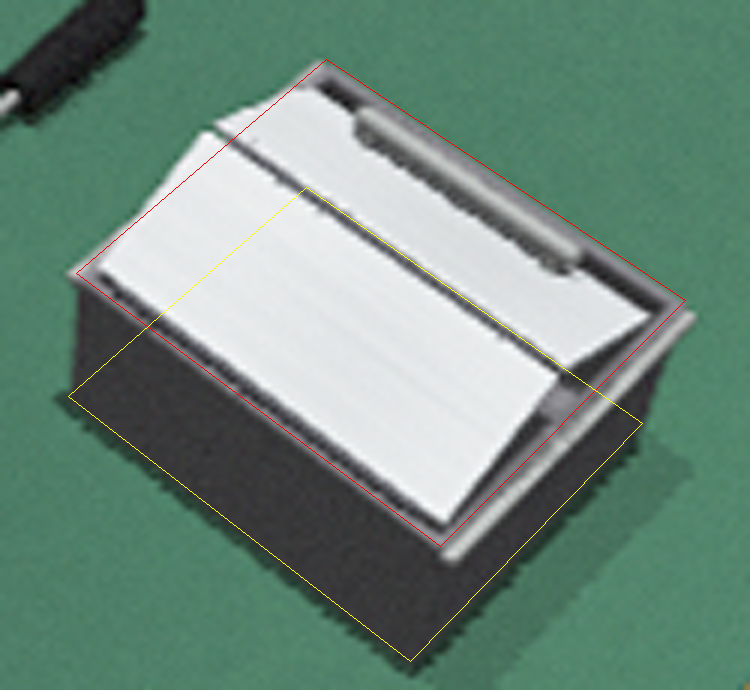

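View pics/tb2.png

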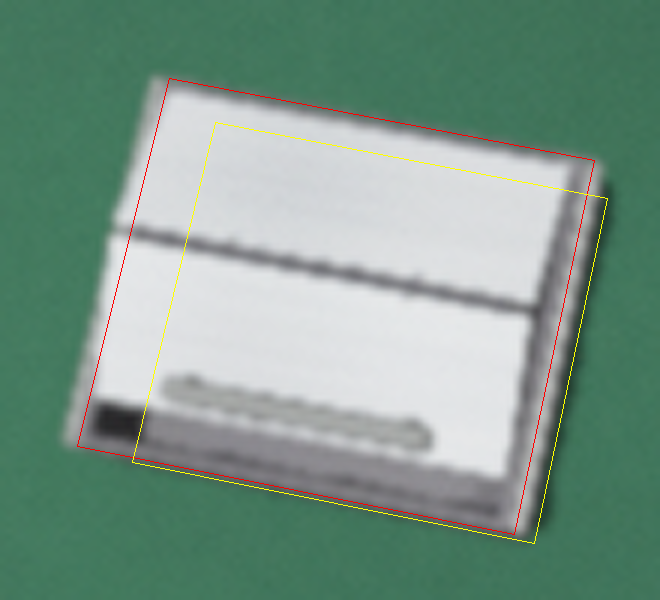

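```bash
cat >> h.py <<'E'
import json
f,b=json.load(open('fit.json')) 
def plan(target,yaw=None):
    s=st(); T=R.from_rotvec(s['orientation']).as_matrix()
    d=T.T@(np.array(target)-s['tool_pos'])
    yx=np.arctan2(T[1,0],T[0,0])
    print('clk',round(s['clock'],2),'tcp',np.round(s['tool_pos'],1),'q',np.round(s['q'],3),'gap',round(s['finger_gap'],1),'F',np.round(s['ft_force'],1))
    print('tool z',np.round(T[:,2],3),'tool x yaw',round(yx,3))
    print('slide m',np.round(d/1000,4), 'dist',round(np.linalg.norm(d)), 'roll',None if yaw is None else round((yx-yaw+np.pi/2)%np.pi-np.pi/2,3))
def B(x,y,z): return loc(b[:2],b[2],[[x,y,z]])[0]
def F(x,y,z): return loc(f[:2],f[2],[[x,y,z]])[0]
E
python3 - <<'E'
from h import *
print(B(72,0,88),B(72-121,0,107.6),B(-88,0,97))
plan(np.r_[B(-88,0,97)[:2],200],np.pi/2+b[2])
E
```

```text
[577.59286502 190.28316429  88.        ] [458.68656431 212.69502832 107.6       ] [420.361393   219.91868698  97.        ]
clk 1.3 tcp [152.  502.5 231.3] q [ 1.277  0.238 -0.014  1.319 -0.     1.571] gap 85.7 F [ 0.4 -0.6  0.3]
tool z [-0. -0. -1.] tool x yaw 1.277
slide m [-0.1927  0.3387  0.0313] dist 391 roll -0.107
```

```bash
python3 -m creep '{"slide":[[-0.03,0.053,0],[-0.06,0.106,0],[-0.09,0.158,0.01],[-0.12,0.211,0.02],[-0.15,0.264,0.03]],"roll":[-0.03,-0.06,-0.09,-0.107,-0.107],"claw":[1,1,1,1,1]}' 40
python3 - <<'E'
from h import *
plan(B(-88,0,97),np.pi/2+b[2])
E
```

```text
clock: 1.92
tool_pos: [362.5, 281.0, 201.3]
orientation: [2.418, 2.005, 0.002]
ft_force: [-0.3, 0.6, 0.4]
finger_gap: -0.3
clk 1.93 tcp [362.5 281.  201.3] q [ 0.66   0.137 -0.22   1.212 -0.     0.846] gap -0.3 F [-0.3  0.6  0.4]
tool z [ 0.001  0.001 -1.   ] tool x yaw 1.385
slide m [-0.0494  0.0681  0.1043] dist 134 roll 0.0
```

```bash
python3 -m creep '{"slide":[[-0.017,0.023,0.03],[-0.033,0.046,0.06],[-0.049,0.068,0.09],[-0.049,0.068,0.104],[-0.049,0.068,0.104]],"roll":[0,0,0,0,0],"claw":[1,1,1,1,1]}' 40
python3 - <<'E'
from h import *
plan(B(-15,0,97),np.pi/2+b[2])
shot('scene','s3.png');p=shot('wrist','w3.png')
E
```

```text
clock: 2.55
tool_pos: [418.2, 221.6, 96.7]
orientation: [-2.419, -2.004, 0.003]
ft_force: [0.1, 0.0, 0.0]
finger_gap: -0.0
clk 2.55 tcp [418.2 221.6  96.7] q [ 0.487  0.241 -0.376  0.956  0.     0.674] gap -0.0 F [0.1 0.  0. ]
tool z [-0.002 -0.001 -1.   ] tool x yaw 1.384
slide m [-0.0012  0.0754 -0.0004] dist 75 roll -0.001
```

View pics/s3.png

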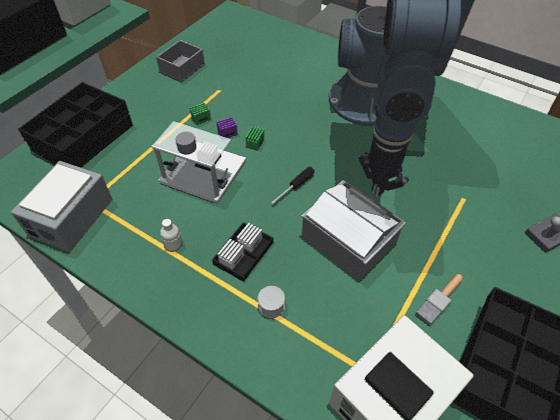

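View pics/w3.png

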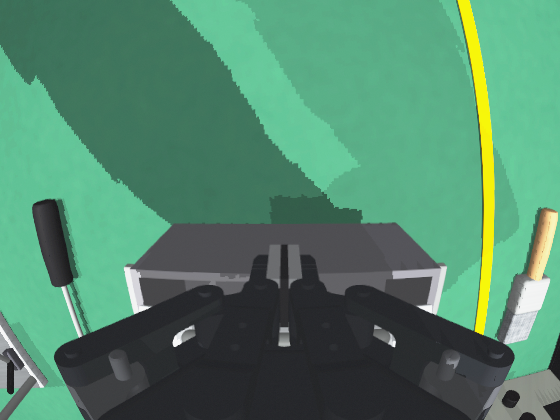

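```bash
python3 -m creep '{"slide":[[0,0.02,0],[0,0.036,0],[0,0.05,0],[-0.001,0.064,0],[-0.001,0.078,0]],"roll":[0,0,0,0,0],"claw":[1,1,1,1,1]}' 40
python3 - <<'E'
from h import *
plan(B(42,0,97),np.pi/2+b[2])
shot('scene','s4.png')
E
```

```text
clock: 3.28
tool_pos: [496.2, 205.7, 97.0]
orientation: [2.419, 2.004, -0.001]
ft_force: [-1.7, 1.1, -2.1]
finger_gap: 0.1
clk 3.27 tcp [496.2 205.7  97. ] q [ 0.393  0.339 -0.23   1.003 -0.     0.58 ] gap 0.1 F [-1.7  1.1 -2.1]
tool z [-0.001 -0.001 -1.   ] tool x yaw 1.384
slide m [-0.      0.0529 -0.    ] dist 53 roll -0.001
```

View pics/s4.png

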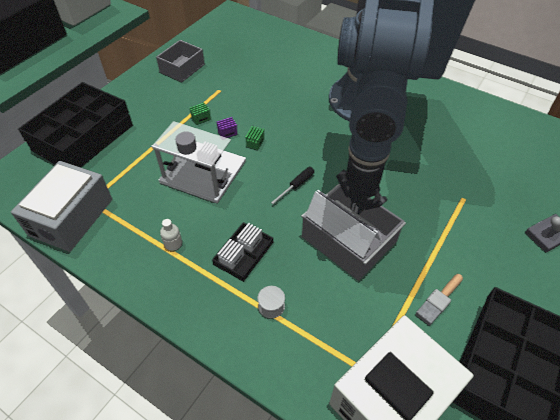

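Cover folding up (panels rising at (340,215)). Push the rest, slowing down.

```bash
python3 -m creep '{"slide":[[0,0.012,0],[0,0.024,0],[0,0.034,0],[0,0.042,0],[0,0.047,0]],"roll":[0,0,0,0,0],"claw":[1,1,1,1,1]}' 40
python3 - <<'E'
from h import *
plan(B(42,0,97),np.pi/2+b[2])
E
```

```text
clock: 3.95
tool_pos: [542.2, 197.4, 97.3]
orientation: [2.419, 2.004, 0.0]
ft_force: [-1.4, 0.8, -1.6]
finger_gap: -0.3
clk 3.95 tcp [542.2 197.4  97.3] q [ 0.349  0.4   -0.132  1.039 -0.     0.536] gap -0.3 F [-1.4  0.8 -1.6]
tool z [ 0. -0. -1.] tool x yaw 1.384
slide m [-0.0004  0.0061  0.0003] dist 6 roll -0.001
```

```bash
python3 -m creep '{"slide":[[0,0.002,0],[0,0.004,0],[0,0.005,0],[0,0.006,0],[0,0.007,0]],"roll":[0,0,0,0,0],"claw":[1,1,1,1,1]}' 40
python3 - <<'E'
from h import *
plan(B(42,0,97),np.pi/2+b[2])
E
```

```text
clock: 4.58
tool_pos: [548.4, 196.2, 97.3]
orientation: [-2.419, -2.005, 0.0]
ft_force: [-3.8, 0.9, -0.8]
finger_gap: -0.3
clk 4.58 tcp [548.4 196.2  97.3] q [ 0.344  0.409 -0.118  1.045  0.     0.53 ] gap -0.3 F [-3.8  0.9 -0.8]
tool z [-0. -0. -1.] tool x yaw 1.384
slide m [-0.0004 -0.0002  0.0003] dist 1 roll -0.0
```

```bash
python3 -m creep '{"slide":[[0,0.001,0],[0,0.002,0],[0,0.003,0],[0,0.004,0],[0,0.004,0]],"roll":[0,0,0,0,0],"claw":[1,1,1,1,1]}' 40
python3 - <<'E'
from h import *
plan(B(42,0,97),np.pi/2+b[2])
p=shot('scene','s5.png')
over(p,[],280,120,150,160,5,'s5c.png')
E
```

```text
clock: 5.2
tool_pos: [549.1, 196.0, 97.0]
orientation: [-2.414, -2.003, 0.006]
ft_force: [-14.7, 3.9, 6.8]
finger_gap: 0.1
clk 5.2 tcp [549.1 196.   97. ] q [ 0.341  0.413 -0.111  1.052  0.003  0.527] gap 0.1 F [-14.7   3.9   6.8]
tool z [-0.006  0.001 -1.   ] tool x yaw 1.385
slide m [-0.0003 -0.001   0.    ] dist 1 roll 0.001
```

View pics/s5c.png

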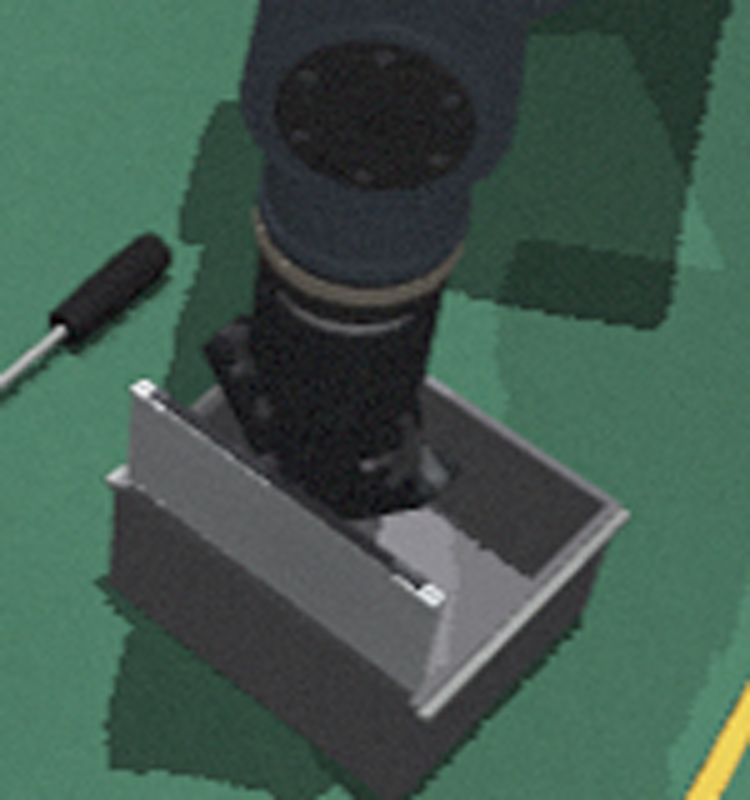

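```bash
python3 -m creep '{"slide":[[0,-0.02,0],[0,-0.06,0],[0,-0.09,-0.03],[0,-0.12,-0.08],[0,-0.15,-0.13]],"roll":[0,0,0,0,0],"claw":[1,1,1,0,0]}' 40
python3 - <<'E'
from h import *
p=shot('scene','s6.png')
over(p,[],140,70,280,220,2.8,'s6c.png')
w=shot('wrist','w6.png')
plan(F(-150,0,300),np.pi/2+f[2])
plan(F(-150,0,150),np.pi/2+f[2])
E
```

```text
clock: 5.88
tool_pos: [404.5, 223.4, 229.0]
orientation: [2.419, 2.004, 0.002]
ft_force: [1.7, 0.6, 0.6]
finger_gap: 35.8
clk 5.97 tcp [405.3 224.7 232.8] q [ 0.506  0.126 -0.152  1.284 -0.     0.692] gap 50.5 F [ 0.6  0.6 -0. ]
tool z [ 0.008  0.004 -1.   ] tool x yaw 1.385
slide m [-0.494   0.0412 -0.0696] dist 501 roll -0.354
clk 5.97 tcp [405.3 224.7 232.8] q [ 0.506  0.126 -0.152  1.284 -0.     0.692] gap 50.5 F [ 0.6  0.6 -0. ]
tool z [ 0.008  0.004 -1.   ] tool x yaw 1.385
slide m [-0.4948  0.0402  0.0804] dist 503 roll -0.354
```

View pics/s6c.png

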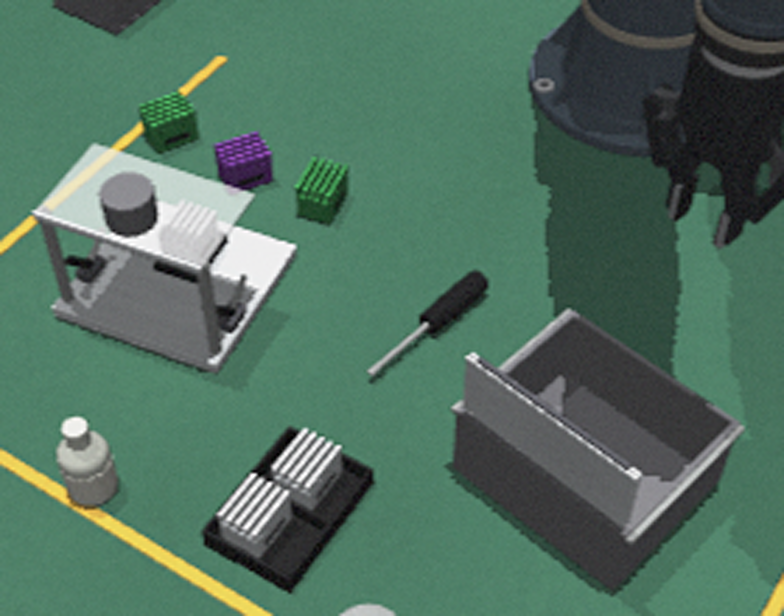

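Run:
```python
from h import *
D=[((.238,-.014,1.319),np.hypot(152,502.5),231.3),((.137,-.22,1.212),np.hypot(362.5,281),201.3),((.241,-.376,.956),np.hypot(418.2,221.6),96.7),((.339,-.23,1.003),np.hypot(496.2,205.7),97),((.4,-.132,1.039),np.hypot(542.2,197.4),97.3),((.126,-.152,1.284),np.hypot(405.3,224.7),232.8)]
A=[];y=[]
for q,r,z in D:
    a,p=q[0],q[0]-q[1]
    A.append([1,0,np.sin(a),np.cos(a),np.cos(p),np.sin(p)]);y.append(r)
    A.append([0,1,np.cos(a),-np.sin(a),-np.sin(p),np.cos(p)]);y.append(z)
x,res,rk,sv=np.linalg.lstsq(np.array(A),np.array(y),rcond=None)
print(x,res,rk,sv,np.array(A)@x-y)
plan([460,78.5,300],.169+np.pi/2)
```

```text
[ 1.00375074e+00 -2.41090511e+02  5.67977063e+02  4.09630524e-01
  3.98463543e+02  2.04947380e+01] [6.62658792] 6 [4.23258371 4.23258371 0.25026365 0.25026365 0.15034385 0.15034385] [ 1.31038282 -0.02646749  0.8235039   0.16224464  0.53082014 -0.15738547
 -0.15544002  0.00290667 -0.66466573  0.12993976 -1.8446011  -0.11123811]
clk 5.97 tcp [405.3 224.7 232.8] q [ 0.506  0.126 -0.152  1.284 -0.     0.692] gap 50.5 F [ 0.6  0.6 -0. ]
tool z [ 0.008  0.004 -1.   ] tool x yaw 1.385
slide m [-0.1332  0.0812 -0.0674] dist 170 roll -0.354
```

```bash
python3 -m creep '{"slide":[[-0.05,0.03,-0.03],[-0.1,0.06,-0.06],[-0.133,0.081,-0.09],[-0.133,0.081,-0.12],[-0.133,0.081,-0.15]],"roll":[0,0,0,0,0],"claw":[0,0,0,0,0]}' 40
python3 -m creep '{"slide":[[0,0.06,0],[0,0.12,0],[0,0.18,0],[0,0.24,0],[0,0.30,0]],"roll":[-0.05,-0.1,-0.15,-0.15,-0.15],"claw":[0,0,0,0,0]}' 40
python3 - <<'E'
from h import *
plan([720,123,380],.169+np.pi/2)
E
```

```text
clock: 6.6
tool_pos: [460.7, 76.6, 378.3]
orientation: [2.42, 2.002, 0.001]
ft_force: [0.1, -0.2, 0.3]
finger_gap: 85.5
clock: 7.22
tool_pos: [724.1, 28.2, 378.6]
orientation: [2.261, 2.178, 0.003]
ft_force: [0.8, 0.8, 1.2]
finger_gap: 85.6
clk 7.22 tcp [724.1  28.2 378.6] q [ 3.900e-02  7.300e-01  1.203e+00  2.040e+00 -1.000e-03  7.700e-02] gap 85.6 F [0.8 0.8 1.2]
tool z [ 0.003 -0.    -1.   ] tool x yaw 1.533
slide m [ 0.0946 -0.0076 -0.0014] dist 95 roll -0.207
```

```bash
python3 -m creep '{"slide":[[0.05,-0.01,0],[0.09,-0.02,0],[0.1,0.02,0],[0.11,0.08,0],[0.12,0.14,0]],"roll":[-0.1,-0.207,-0.207,-0.207,-0.207],"claw":[0,0,0,0,0]}' 40
python3 - <<'E'
from h import *
plan([720,123,380],.169+np.pi/2)
E
```

```text
clock: 7.85
tool_pos: [686.1, 115.6, 398.0]
orientation: [-2.001, -2.375, 0.067]
ft_force: [-0.0, 0.6, -0.2]
finger_gap: 85.3
clk 7.85 tcp [686.1 115.6 398. ] q [ 1.670e-01  8.170e-01  1.456e+00  2.265e+00 -1.000e-03 -3.000e-03] gap 85.3 F [-0.   0.6 -0.2]
tool z [-0.055 -0.01  -0.998] tool x yaw 1.741
slide m [0.0015 0.0357 0.016 ] dist 39 roll 0.001
```

```bash
python3 -m creep '{"slide":[[0,0,0],[0,0,0],[0,0,0],[0,0,0],[0,0,0]],"roll":[0,0,0,0,0],"claw":[0,0,0,0,0]}' 40
python3 - <<'E'
from h import *
plan([720,123,380],.169+np.pi/2)
E
```

```text
clock: 8.48
tool_pos: [685.0, 115.5, 400.6]
orientation: [-2.002, -2.376, 0.064]
ft_force: [0.2, -0.0, -0.9]
finger_gap: 85.7
clk 8.47 tcp [685.  115.5 400.6] q [ 0.167  0.814  1.457  2.267 -0.    -0.003] gap 85.7 F [ 0.2 -0.  -0.9]
tool z [-0.052 -0.009 -0.999] tool x yaw 1.741
slide m [0.0014 0.0368 0.0186] dist 41 roll 0.001
```

```bash
python3 -m creep '{"slide":[[0,-0.04,-0.05],[0,-0.06,-0.11],[0,-0.06,-0.17],[0,-0.06,-0.23],[0,-0.06,-0.29]],"roll":[0,0,0,0,0],"claw":[0,0,0,0,0]}' 40
python3 - <<'E'
from h import *
plan([720,123,380],.169+np.pi/2)
E
```

```text
clock: 9.1
tool_pos: [658.3, 110.9, 476.3]
orientation: [2.0, 2.373, 0.068]
ft_force: [-0.6, -0.5, -0.8]
finger_gap: 85.6
clk 9.1 tcp [658.3 110.9 476.3] q [ 1.670e-01  7.030e-01  1.456e+00  2.267e+00 -1.000e-03 -3.000e-03] gap 85.6 F [-0.6 -0.5 -0.8]
tool z [ 0.057  0.009 -0.998] tool x yaw 1.741
slide m [0.0015 0.0572 0.0998] dist 115 roll 0.001
```

```bash
python3 -m creep '{"slide":[[0,0,-0.06],[0,0,-0.12],[0,0,-0.18],[0,0,-0.24],[0,0,-0.3]],"roll":[0,0,0,0,0],"claw":[0,0,0,0,0]}' 40
python3 - <<'E'
from h import *
plan([720,123,380],.169+np.pi/2)
E
```

```text
clock: 9.72
tool_pos: [628.3, 105.9, 539.8]
orientation: [1.956, 2.321, 0.179]
ft_force: [0.2, 0.9, -0.0]
finger_gap: 85.1
clk 9.72 tcp [628.3 105.9 539.8] q [ 1.670e-01  6.060e-01  1.456e+00  2.267e+00 -1.000e-03 -3.000e-03] gap 85.1 F [ 0.2  0.9 -0. ]
tool z [ 0.152  0.025 -0.988] tool x yaw 1.741
slide m [0.0015 0.0675 0.1723] dist 185 roll 0.001
```

```bash
python3 -m creep '{"slide":[[0,-0.1,-0.5],[0,-0.1,-0.5],[0,-0.1,-0.5],[0,-0.1,-0.5],[0,-0.1,-0.5]],"roll":[0,0,0,0,0],"claw":[0,0,0,0,0]}' 40
python3 - <<'E'
from h import *
plan([720,123,380],.169+np.pi/2)
E
```

```text
clock: 10.35
tool_pos: [586.8, 98.7, 608.3]
orientation: [1.904, 2.259, 0.301]
ft_force: [0.4, -0.1, 0.4]
finger_gap: 84.9
clk 10.35 tcp [586.8  98.7 608.3] q [ 1.670e-01  4.950e-01  1.456e+00  2.266e+00 -1.000e-03 -3.000e-03] gap 84.9 F [ 0.4 -0.1  0.4]
tool z [ 0.259  0.043 -0.965] tool x yaw 1.741
slide m [0.0017 0.0706 0.2558] dist 265 roll 0.001
```

```bash
python3 -m creep '{"slide":[[0,-0.2,-0.8],[0,-0.2,-0.8],[0,-0.2,-0.8],[0,-0.2,-0.8],[0,-0.2,-0.8]],"roll":[0,0,0,0,0],"claw":[0,0,0,0,0]}' 40
python3 -m creep '{"slide":[[0,-0.1,-0.8],[0,-0.1,-0.8],[0,-0.1,-0.8],[0,-0.1,-0.8],[0,-0.1,-0.8]],"roll":[0,0,0,0,0],"claw":[0,0,0,0,0]}' 40
python3 - <<'E'
from h import *
plan([720,123,380],.169+np.pi/2)
E
```

```text
clock: 10.98
tool_pos: [537.3, 90.1, 672.5]
orientation: [1.847, 2.192, 0.418]
ft_force: [-0.7, -0.2, 0.2]
finger_gap: 85.8
clock: 11.6
tool_pos: [483.3, 80.9, 728.7]
orientation: [1.79, 2.125, 0.526]
ft_force: [0.2, 0.2, 0.5]
finger_gap: 85.5
clk 11.6 tcp [483.3  80.9 728.7] q [ 0.166  0.273  1.456  2.266 -0.    -0.004] gap 85.5 F [0.2 0.2 0.5]
tool z [ 0.462  0.077 -0.884] tool x yaw 1.741
slide m [0.0022 0.0492 0.4207] dist 424 roll 0.001
```

```bash
python3 -m creep '{"slide":[[0,-0.1,-0.8],[0,-0.1,-0.8],[0,-0.1,-0.8],[0,-0.1,-0.8],[0,-0.1,-0.8]],"roll":[0,0,0,0,0],"claw":[0,0,0,0,0]}' 40
python3 -m creep '{"slide":[[0,-0.1,-0.8],[0,-0.1,-0.8],[0,-0.1,-0.8],[0,-0.1,-0.8],[0,-0.1,-0.8]],"roll":[0,0,0,0,0],"claw":[0,0,0,0,0]}' 40
python3 - <<'E'
from h import *
plan([720,123,380],.169+np.pi/2)
T=R.from_rotvec(st()['orientation']).as_matrix();print(np.degrees(np.arccos(-T[2,2])),np.arctan2(T[1,2],T[0,2]))
E
```

```text
clock: 12.22
tool_pos: [423.5, 70.8, 778.6]
orientation: [1.731, 2.054, 0.628]
ft_force: [0.1, 0.1, -0.6]
finger_gap: 85.5
clock: 12.85
tool_pos: [358.8, 59.9, 821.6]
orientation: [1.67, 1.982, 0.725]
ft_force: [-0.0, -0.2, 0.3]
finger_gap: 85.5
clk 12.85 tcp [358.8  59.9 821.6] q [ 0.165  0.057  1.456  2.267  0.    -0.005] gap 85.5 F [-0.  -0.2  0.3]
tool z [ 0.638  0.107 -0.762] tool x yaw 1.74
slide m [ 0.0028 -0.0063  0.574 ] dist 574 roll 0.0
40.335282254937255 0.1654914917511265
```

```bash
cat >> h.py <<'E'
def tilt():
    T=R.from_rotvec(st()['orientation']).as_matrix();print('tilt',np.degrees(np.arccos(-T[2,2])),'head',np.arctan2(T[1,2],T[0,2]))
def tl():
    T=R.from_rotvec(st()['orientation']).as_matrix();z=T[:,2];c,s=np.cos(f[2]),np.sin(f[2]);return np.array([c*z[0]+s*z[1],-s*z[0]+c*z[1],z[2]])
E
python3 - <<'E'
from h import *
z=tl();G=np.array([1,0,44])
for k in (0,100,200,260):
    print(k,F(*(G+z*(19-k))).round(1))
plan(F(*(G+z*(19-200))),f[2]+np.pi/2)
E
```

```text
0 [ 515.2 -241.3   29.5]
100 [ 451.3 -252.   105.7]
200 [ 387.5 -262.6  182. ]
260 [ 349.2 -269.   227.7]
clk 12.85 tcp [358.8  59.9 821.6] q [ 0.165  0.057  1.456  2.267  0.    -0.005] gap 85.5 F [-0.  -0.2  0.3]
tool z [ 0.638  0.107 -0.762] tool x yaw 1.74
slide m [-0.3207 -0.4345  0.4715] dist 717 roll 0.0
```

```bash
python3 -m creep '{"slide":[[-0.027,-0.036,0.039],[-0.053,-0.072,0.078],[-0.08,-0.108,0.117],[-0.107,-0.144,0.157],[-0.133,-0.18,0.196]],"roll":[0,0,0,0,0],"claw":[0,0,0,0,0]}' 40
python3 - <<'E'
from h import *
z=tl();G=np.array([1,0,44])
tilt();plan(F(*(G+z*(19-200))),f[2]+np.pi/2)
E
```

```text
clock: 13.48
tool_pos: [368.4, -34.9, 637.0]
orientation: [1.669, 1.982, 0.726]
ft_force: [0.1, -0.3, -0.4]
finger_gap: 85.3
tilt 40.37338039967022 head 0.16654109746963155
clk 13.47 tcp [368.4 -34.9 637. ] q [-0.375 -0.362  0.264  1.568  0.34  -0.434] gap 85.3 F [ 0.1 -0.3 -0.4]
tool z [ 0.639  0.107 -0.762] tool x yaw 1.741
slide m [-0.2266 -0.3103  0.3344] dist 509 roll 0.001
```

```bash
python3 -m creep '{"slide":[[-0.025,-0.034,0.037],[-0.05,-0.068,0.073],[-0.075,-0.102,0.11],[-0.1,-0.137,0.148],[-0.125,-0.172,0.184]],"roll":[0,0,0,0,0],"claw":[0,0,0,0,0]}' 40
python3 - <<'E'
from h import *
z=tl();G=np.array([1,0,44])
tilt();plan(F(*(G+z*(19-200))),f[2]+np.pi/2)
E
```

```text
clock: 14.1
tool_pos: [377.5, -161.0, 385.6]
orientation: [1.671, 1.981, 0.726]
ft_force: [-0.8, -0.7, 0.4]
finger_gap: 85.4
tilt 40.32056363836848 head 0.16647466642022393
clk 14.1 tcp [ 377.5 -161.   385.6] q [-0.818 -0.339 -0.376  1.094  0.569 -0.857] gap 85.4 F [-0.8 -0.7  0.4]
tool z [ 0.638  0.107 -0.762] tool x yaw 1.739
slide m [-0.1016 -0.1373  0.1507] dist 228 roll -0.0
```

```bash
python3 -m creep '{"slide":[[-0.025,-0.034,0.037],[-0.05,-0.068,0.075],[-0.075,-0.102,0.113],[-0.1,-0.137,0.15],[-0.1015,-0.137,0.15]],"roll":[0,0,0,0,0],"claw":[0,0,0,0,0]}' 40
python3 - <<'E'
from h import *
z=tl();G=np.array([1,0,44])
tilt();plan(F(*(G+z*(19-200))),f[2]+np.pi/2);plan(F(*(G+z*(19-70))),f[2]+np.pi/2)
w=shot('wrist','w7.png');p=shot('scene','s7.png');over(p,[],120,40,200,170,4,'s7c.png')
for t in ['module_center','nest','guard_edge']:
    print(t,[(np.round(d['xyz']).tolist(),round(d['p'],2)) for d in arm.tip_of(t,w)][:5])
print(F(0,0,40),F(0,0,20),F(5,0,130))
E
```

```text
clock: 14.72
tool_pos: [386.4, -261.1, 181.0]
orientation: [1.679, 1.983, 0.73]
ft_force: [-0.2, 0.4, -0.4]
finger_gap: 85.6
tilt 40.13919472260159 head 0.17417448037174346
clk 14.72 tcp [ 386.4 -261.1  181. ] q [-0.995 -0.039 -0.688  0.603  0.635 -1.056] gap 85.6 F [-0.2  0.4 -0.4]
tool z [ 0.635  0.112 -0.764] tool x yaw 1.738
slide m [-0.0027  0.0019 -0.0002] dist 3 roll -0.001
clk 14.72 tcp [ 386.4 -261.1  181. ] q [-0.995 -0.039 -0.688  0.603  0.635 -1.056] gap 85.6 F [-0.2  0.4 -0.4]
tool z [ 0.635  0.112 -0.764] tool x yaw 1.738
slide m [-0.0027  0.0019  0.1298] dist 130 roll -0.001
module_center [([364.0, -281.0, 20.0], 0.9), ([365.0, -385.0, 22.0], 0.77), ([502.0, -242.0, 42.0], 0.72), ([357.0, -188.0, 23.0], 0.7)]
nest []
guard_edge []
[ 502.05767559 -243.51299403   40.        ] [ 502.05767559 -243.51299403   20.        ] [ 506.98644115 -242.67200049  130.        ]
```

View pics/w7.png

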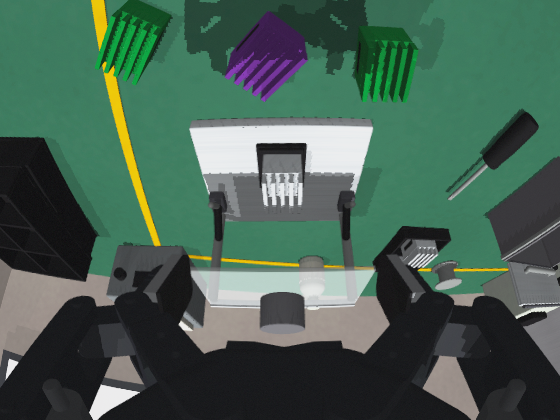

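View pics/s7c.png

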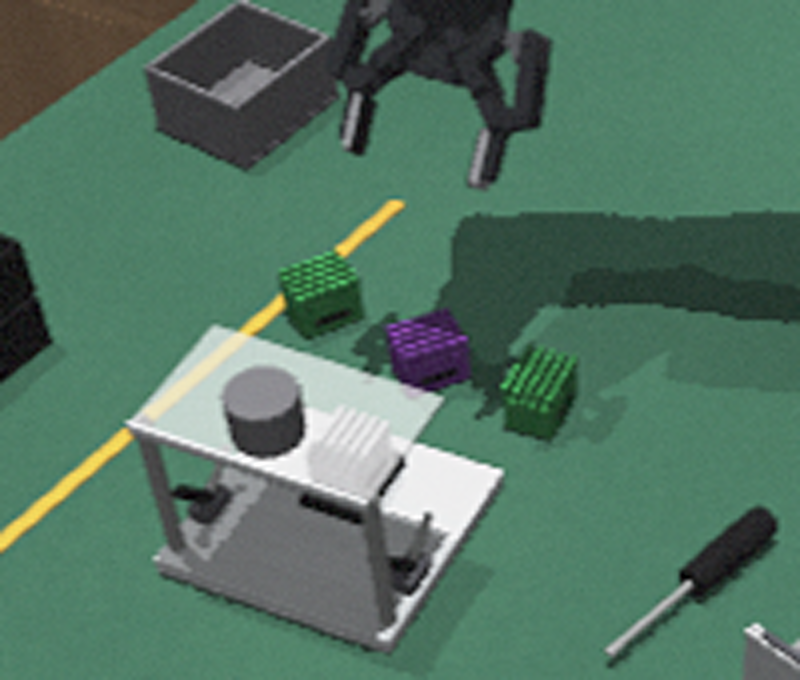

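```bash
python3 -m creep '{"slide":[[-0.001,0.001,0.03],[-0.002,0.001,0.06],[-0.002,0.002,0.09],[-0.002,0.002,0.115],[-0.002,0.002,0.13]],"roll":[0,0,0,0,0],"claw":[0,0,0,0,0]}' 40
python3 - <<'E'
from h import *
z=tl();G=np.array([1,0,44])
tilt();plan(F(*(G+z*19)),f[2]+np.pi/2)
w=shot('wrist','w8.png');p=shot('scene','s8.png');over(p,[],120,40,200,170,4,'s8c.png')
E
```

```text
clock: 15.6
tool_pos: [474.1, -249.6, 88.9]
orientation: [1.666, 1.981, 0.725]
ft_force: [0.2, -0.6, 0.1]
finger_gap: 85.5
tilt 40.458100128023986 head 0.16479070109440241
clk 15.6 tcp [ 474.1 -249.6   88.9] q [-0.793  0.16  -0.813  0.142  0.56  -0.833] gap 85.5 F [ 0.2 -0.6  0.1]
tool z [ 0.64   0.106 -0.761] tool x yaw 1.741
slide m [ 0.0014 -0.0066  0.0723] dist 73 roll 0.002
```

View pics/w8.png

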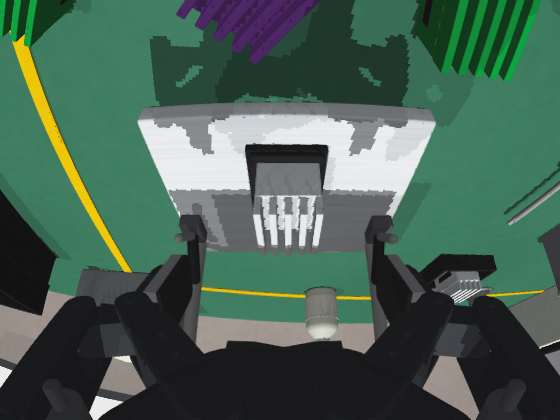

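View pics/s8c.png

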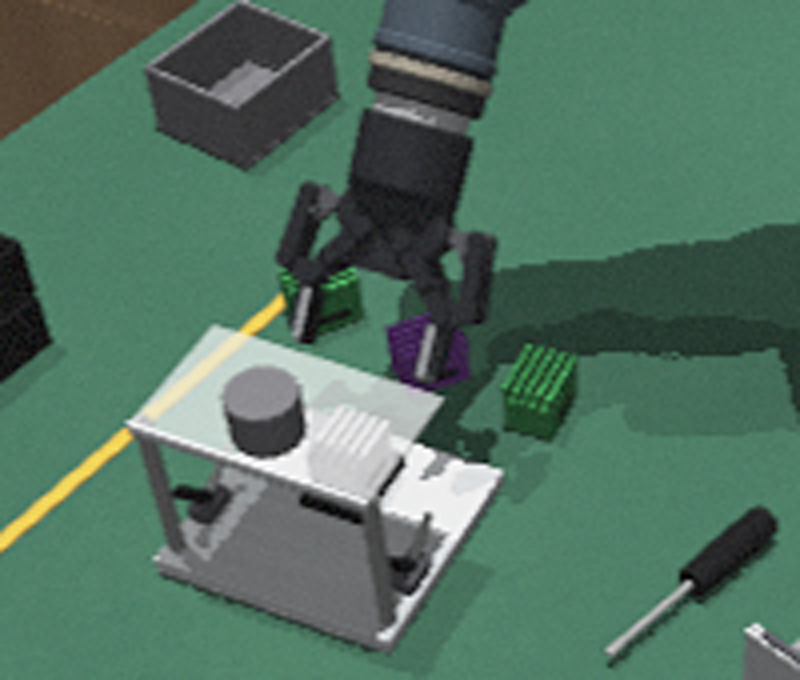

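```bash
python3 -m creep '{"slide":[[0.001,-0.004,0.02],[0.001,-0.006,0.04],[0.001,-0.006,0.056],[0.001,-0.006,0.066],[0.001,-0.006,0.071]],"roll":[0,0,0,0,0],"claw":[0,0,0,0,0]}' 40
python3 - <<'E'
from h import *
z=tl();G=np.array([1,0,44])
tilt();plan(F(*(G+z*19)),f[2]+np.pi/2)
w=shot('wrist','w9.png');p=shot('scene','s9.png');over(p,[],120,40,200,170,4,'s9c.png')
E
```

```text
clock: 16.32
tool_pos: [514.0, -242.4, 30.5]
orientation: [1.668, 1.981, 0.725]
ft_force: [-0.3, -0.1, -0.9]
finger_gap: 85.3
tilt 40.41403780747809 head 0.16480459975882866
clk 16.32 tcp [ 514.  -242.4   30.5] q [-0.713  0.31  -0.855 -0.093  0.522 -0.749] gap 85.3 F [-0.3 -0.1 -0.9]
tool z [ 0.64   0.106 -0.761] tool x yaw 1.74
slide m [0.0008 0.0004 0.0016] dist 2 roll 0.0
```

View pics/w9.png

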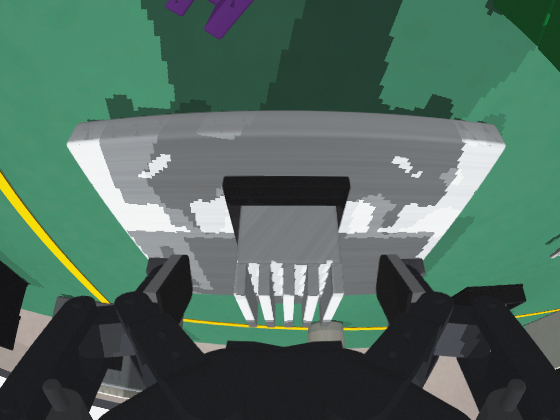

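View pics/s9c.png

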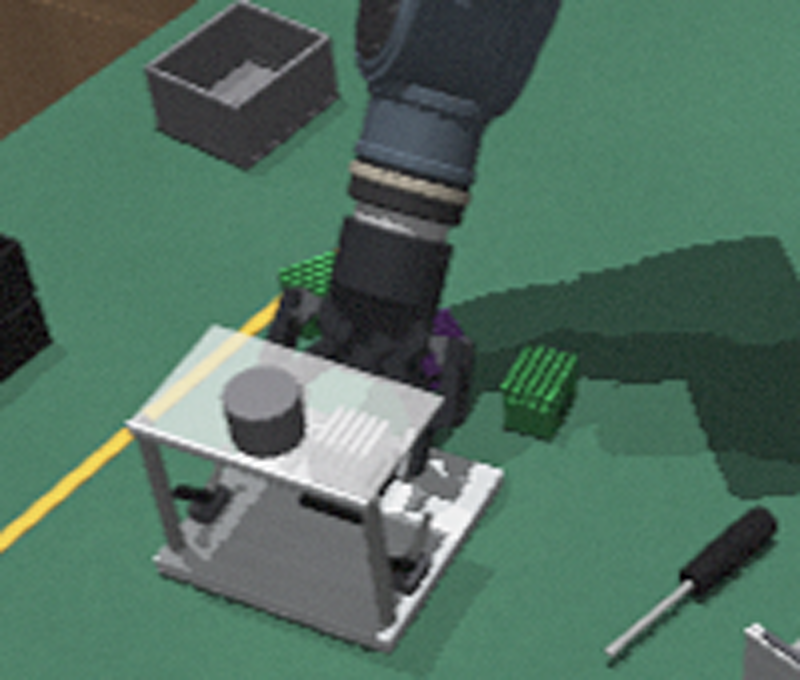

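```bash
python3 -m creep '{"slide":[[0,0,0.001],[0,0,0.002],[0,0,0.002],[0,0,0.002],[0,0,0.002]],"roll":[0,0,0,0,0],"claw":[0.5,1,1,1,1]}' 60
python3 -m creep '{"slide":[[0,0,0],[0,0,0],[0,0,0],[0,0,0],[0,0,0]],"roll":[0,0,0,0,0],"claw":[1,1,1,1,1]}' 60
python3 - <<'E'
from h import *
plan(F(0,0,40))
w=shot('wrist','w10.png')
T=R.from_rotvec(st()['orientation']).as_matrix();print('up',T.T@[0,0,1],'fixture -x',T.T@[-np.cos(f[2]),-np.sin(f[2]),0])
E
```

```text
clock: 17.05
tool_pos: [514.9, -242.1, 28.7]
orientation: [1.669, 1.981, 0.726]
ft_force: [-3.8, -0.4, 6.2]
finger_gap: 37.2
clock: 17.68
tool_pos: [514.9, -242.1, 28.7]
orientation: [1.669, 1.981, 0.726]
ft_force: [-3.2, -0.2, 5.7]
finger_gap: 37.5
clk 17.68 tcp [ 514.9 -242.1   28.7] q [-0.712  0.315 -0.856 -0.099  0.521 -0.746] gap 37.5 F [-3.2 -0.2  5.7]
tool z [ 0.639  0.107 -0.762] tool x yaw 1.74
slide m [ 0.0007 -0.0024 -0.017 ] dist 17 roll None
up [-0.00333822  0.64810434 -0.76154424] fixture -x [ 7.80560047e-05 -7.61548309e-01 -6.48108145e-01]
```

View pics/w10.png

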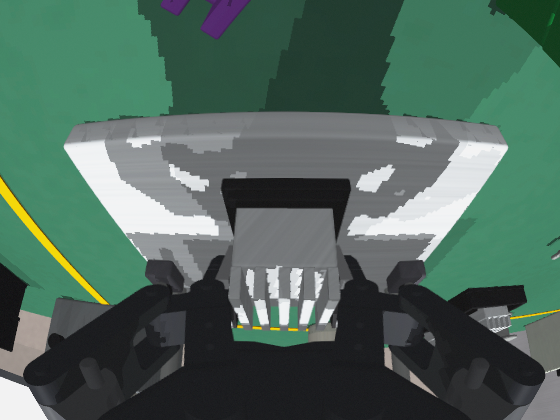

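```bash
python3 -m creep '{"slide":[[0,0.004,-0.005],[0,0.008,-0.009],[0,-0.014,-0.03],[0,-0.038,-0.064],[0,-0.058,-0.102]],"roll":[0,0,0,0,0],"claw":[1,1,1,1,1]}' 60
python3 - <<'E'
from h import *
plan(F(0,0,40));tilt()
w=shot('wrist','w11.png')
E
```

```text
clock: 18.35
tool_pos: [404.8, -259.9, 68.6]
orientation: [1.67, 1.982, 0.726]
ft_force: [-0.8, -0.4, -2.0]
finger_gap: 37.3
clk 18.35 tcp [ 404.8 -259.9   68.6] q [-0.951  0.154 -0.882  0.179  0.621 -1.007] gap 37.3 F [-0.8 -0.4 -2. ]
tool z [ 0.638  0.108 -0.762] tool x yaw 1.741
slide m [-0.0002  0.0567  0.0856] dist 103 roll None
tilt 40.329641595896675 head 0.16703301868904616
```

View pics/w11.png

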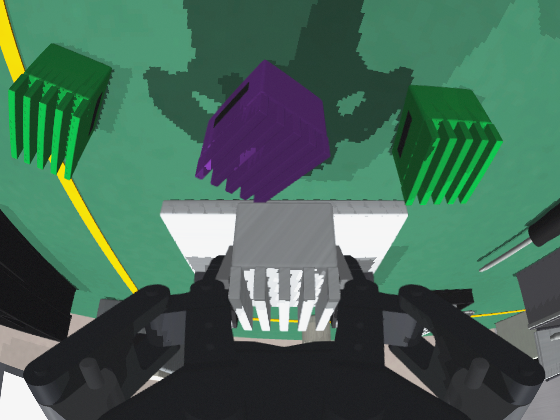

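Run:
```python
from h import *
plan([430,-240,200]);plan([600,80,450])
t=shot('top','t11.png');over(t,[],140,170,130,110,5,'t11c.png')
```

```text
clk 18.4 tcp [ 402.  -259.9   69.7] q [-0.957  0.15  -0.882  0.187  0.622 -1.012] gap 37.6 F [-0.8  2.2 -1.8]
tool z [ 0.638  0.107 -0.763] tool x yaw 1.739
slide m [ 0.0146  0.1079 -0.0794] dist 135 roll None
clk 18.4 tcp [ 402.  -259.9   69.7] q [-0.957  0.15  -0.882  0.187  0.622 -1.012] gap 37.6 F [-0.8  2.2 -1.8]
tool z [ 0.638  0.107 -0.763] tool x yaw 1.739
slide m [ 0.3009  0.4388 -0.1275] dist 547 roll None
```

View pics/t11c.png

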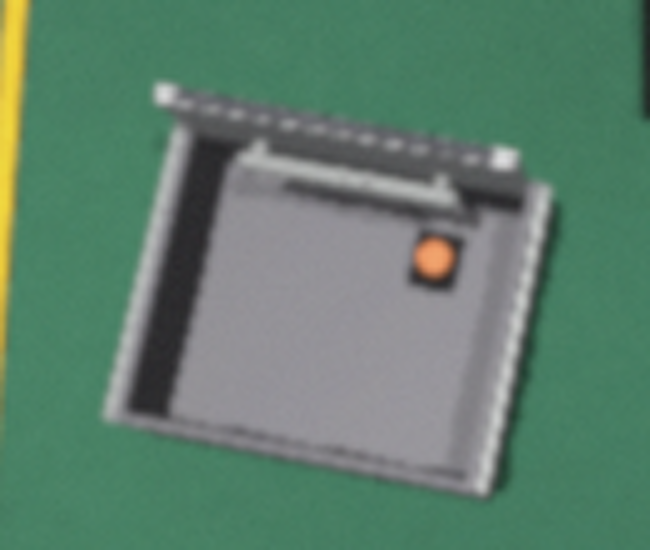

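```bash
python3 -m creep '{"slide":[[0,0.035,-0.04],[0,0.07,-0.08],[0.03,0.12,-0.1],[0.07,0.16,-0.12],[0.11,0.2,-0.13]],"roll":[0,0,0,0,0],"claw":[1,1,1,1,1]}' 60
python3 - <<'E'
from h import *
plan([600,90,450]);tilt()
E
```

```text
clock: 19.08
tool_pos: [455.0, -138.8, 299.0]
orientation: [1.669, 1.979, 0.725]
ft_force: [1.0, -0.5, -3.1]
finger_gap: 37.3
clk 19.07 tcp [ 455.  -138.8  299. ] q [-0.585 -0.262 -0.575  0.699  0.457 -0.621] gap 37.3 F [ 1.  -0.5 -3.1]
tool z [ 0.641  0.105 -0.761] tool x yaw 1.739
slide m [0.2007 0.2364 0.0021] dist 310 roll None
tilt 40.47420207692657 head 0.16279126781378628
```

```bash
python3 -m creep '{"slide":[[0.04,0.047,0],[0.08,0.094,0],[0.12,0.141,0],[0.16,0.188,0],[0.2,0.236,0]],"roll":[0,0,0,0,0],"claw":[1,1,1,1,1]}' 60
python3 -m creep '{"slide":[[0,0.04,0.045],[0.01,0.08,0.09],[0.01,0.12,0.13],[0.02,0.16,0.17],[0.02,0.2,0.21]],"roll":[0,0,0,0,0],"claw":[1,1,1,1,1]}' 60
python3 - <<'E'
from h import *
plan([800,134,450]);tilt()
E
```

```text
clock: 19.7
tool_pos: [598.4, 90.6, 450.2]
orientation: [1.669, 1.982, 0.727]
ft_force: [1.4, -1.0, -2.3]
finger_gap: 37.7
clock: 20.32
tool_pos: [880.6, 158.3, 417.6]
orientation: [1.669, 1.983, 0.726]
ft_force: [0.5, -1.2, -1.8]
finger_gap: 37.5
clk 20.32 tcp [880.6 158.3 417.6] q [ 0.181  0.376  0.388  0.879 -0.009  0.006] gap 37.5 F [ 0.5 -1.2 -1.8]
tool z [ 0.638  0.108 -0.762] tool x yaw 1.741
slide m [-0.0103 -0.0427 -0.0788] dist 90 roll None
tilt 40.338004321280245 head 0.16753429243872447
```

```bash
python3 -m creep '{"slide":[[0,0.045,0.02],[0,0.09,0.04],[0,0.135,0.06],[0,0.18,0.08],[0,0.225,0.1]],"roll":[0,0,0,0,0],"claw":[1,1,1,1,1]}' 60
python3 - <<'E'
from h import *
plan([800,134,450]);tilt()
E
```

```text
clock: 20.95
tool_pos: [1060.7, 188.2, 455.0]
orientation: [1.642, 1.949, 0.768]
ft_force: [59.3, 11.3, 70.6]
finger_gap: 37.2
clk 20.95 tcp [1060.7  188.2  455. ] q [ 0.178  0.902  1.459  1.374 -0.007  0.004] gap 37.2 F [59.3 11.3 70.6]
tool z [ 0.674  0.114 -0.73 ] tool x yaw 1.741
slide m [-0.0094 -0.1977 -0.1782] dist 266 roll None
tilt 43.120772909051844 head 0.1672004939347411
```

```bash
python3 -m creep '{"slide":[[0,-0.01,-0.01],[0,-0.03,-0.03],[0,-0.06,-0.06],[0,-0.09,-0.09],[0,-0.12,-0.12]],"roll":[0,0,0,0,0],"claw":[1,1,1,1,1]}' 60
python3 - <<'E'
from h import *
plan([800,134,450]);tilt()
w=shot('wrist','w12.png');V=w['view'];cp=-V[:3,:3].T@V[:3,3];s=st()
T=R.from_rotvec(s['orientation']).as_matrix();print('cam in tool',T.T@(cp-s['tool_pos']),'axis',T.T@V[2,:3])
E
```

```text
clock: 21.58
tool_pos: [891.1, 159.1, 461.5]
orientation: [1.642, 1.949, 0.768]
ft_force: [-0.7, -0.3, -1.8]
finger_gap: 37.2
clk 21.57 tcp [891.1 159.1 461.5] q [ 0.18   0.371  0.455  0.902 -0.008  0.006] gap 37.2 F [-0.7 -0.3 -1.8]
tool z [ 0.674  0.114 -0.73 ] tool x yaw 1.741
slide m [-0.0093 -0.0765 -0.0558] dist 95 roll None
tilt 43.13632209250642 head 0.16719936427009624
cam in tool [   0.50322165  -63.28627471 -138.94600402] axis [-7.42103333e-04  2.68284009e-01  9.63339577e-01]
```

View pics/w12.png

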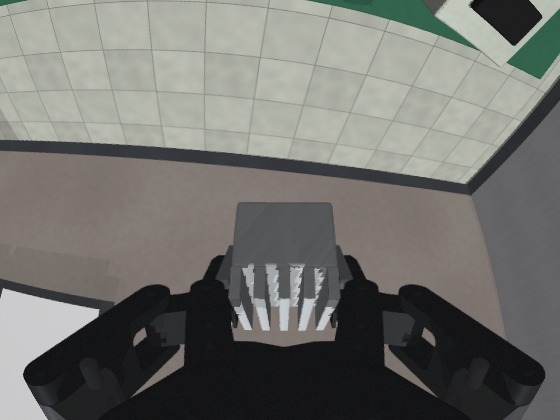

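```bash
cat >> h.py <<'E'
def ctcp(C):
    T=R.from_rotvec(st()['orientation']).as_matrix(); return np.array(C)-T@np.array([.7,-2.4,-17])
def zt(): return R.from_rotvec(st()['orientation']).as_matrix()[:,2]
E
python3 - <<'E'
from h import *
e=ctcp(B(35,12,42));z=zt()
print(e,e-220*z)
plan(e-220*z)
E
```

```text
[556.73087604 210.46779864  31.19942779] [408.85498857 185.51141644 192.16495482]
clk 21.62 tcp [886.3 158.2 461.6] q [ 0.18   0.364  0.446  0.903 -0.008  0.005] gap 37.7 F [-2.1 -0.2 -2.2]
tool z [ 0.672  0.113 -0.732] tool x yaw 1.741
slide m [ 0.1082 -0.5244 -0.1207] dist 549 roll None
```

```bash
python3 -m creep '{"slide":[[0,-0.04,-0.005],[0.01,-0.09,-0.015],[0.02,-0.145,-0.03],[0.03,-0.2,-0.045],[0.04,-0.255,-0.06]],"roll":[0,0,0,0,0],"claw":[1,1,1,1,1]}' 60
python3 - <<'E'
from h import *
e=ctcp(B(35,12,42));z=zt();tilt()
plan(e-220*z)
E
```

```text
clock: 22.25
tool_pos: [660.6, 159.8, 330.2]
orientation: [1.642, 1.948, 0.768]
ft_force: [-0.2, -0.1, -1.3]
finger_gap: 37.1
tilt 43.15673064622447 head 0.1671675319047264
clk 22.25 tcp [660.6 159.8 330.2] q [ 0.269 -0.009 -0.358  0.471 -0.069  0.071] gap 37.1 F [-0.2 -0.1 -1.3]
tool z [ 0.674  0.114 -0.729] tool x yaw 1.74
slide m [ 0.0682 -0.2728 -0.0661] dist 289 roll None
```

```bash
python3 -m creep '{"slide":[[0.014,-0.057,-0.014],[0.028,-0.115,-0.028],[0.043,-0.172,-0.042],[0.057,-0.225,-0.055],[0.068,-0.265,-0.065]],"roll":[0,0,0,0,0],"claw":[1,1,1,1,1]}' 60
python3 - <<'E'
from h import *
e=ctcp(B(35,12,42));z=zt();tilt()
plan(e-100*z)
w=shot('wrist','w13.png');p=shot('scene','s13.png');over(p,[],260,90,180,190,4,'s13c.png')
E
```

```text
clock: 22.88
tool_pos: [414.4, 185.8, 196.0]
orientation: [1.642, 1.949, 0.768]
ft_force: [0.9, 0.9, -2.3]
finger_gap: 37.3
tilt 43.12742786495175 head 0.16726196388091177
clk 22.88 tcp [414.4 185.8 196. ] q [ 0.628 -0.293 -0.934  0.232 -0.309  0.344] gap 37.3 F [ 0.9  0.9 -2.3]
tool z [ 0.674  0.114 -0.73 ] tool x yaw 1.741
slide m [ 0.0006 -0.0072  0.119 ] dist 119 roll None
```

View pics/w13.png

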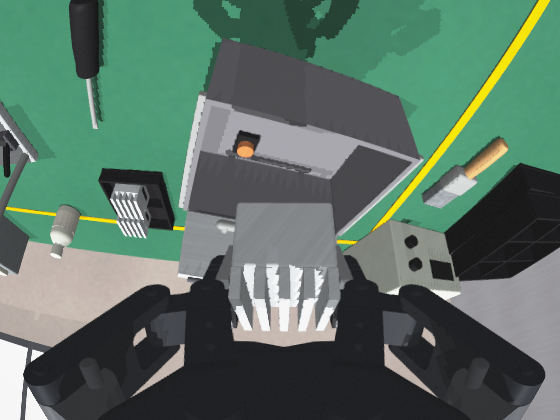

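View pics/s13c.png

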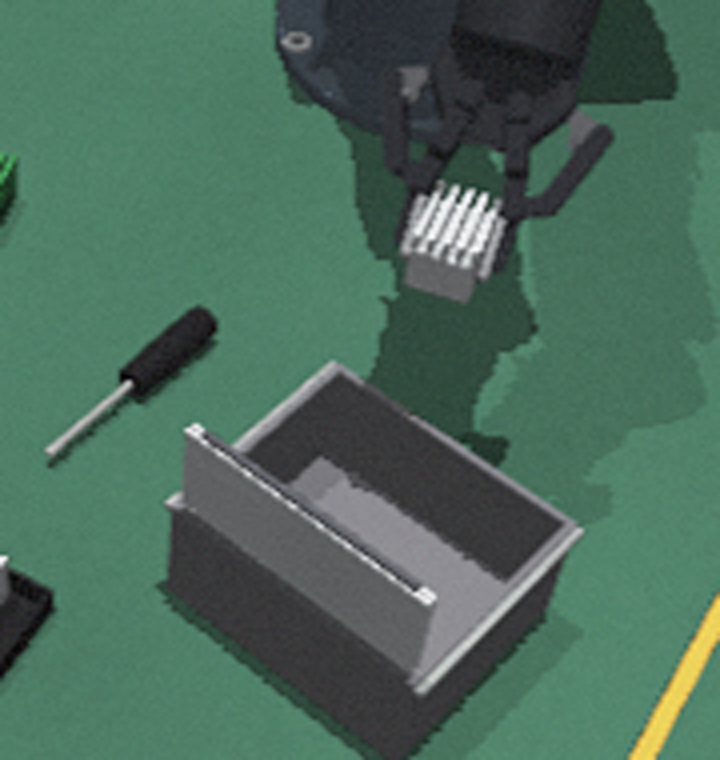

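```bash
python3 -m creep '{"slide":[[0,-0.003,0.03],[0,-0.006,0.06],[0,-0.007,0.085],[0,-0.007,0.108],[0,-0.007,0.119]],"roll":[0,0,0,0,0],"claw":[1,1,1,1,1]}' 60
python3 - <<'E'
from h import *
e=ctcp(B(35,12,42));z=zt();tilt()
plan(e-40*z)
w=shot('wrist','w14.png');p=shot('scene','s14.png');over(p,[],260,90,180,190,4,'s14c.png')
E
```

```text
clock: 23.6
tool_pos: [493.1, 198.9, 105.1]
orientation: [1.642, 1.948, 0.768]
ft_force: [-0.8, 0.0, -1.5]
finger_gap: 37.2
tilt 43.148141666718104 head 0.16608506256158936
clk 23.6 tcp [493.1 198.9 105.1] q [ 0.521  0.041 -1.021 -0.213 -0.24   0.26 ] gap 37.2 F [-0.8  0.  -1.5]
tool z [ 0.674  0.113 -0.73 ] tool x yaw 1.74
slide m [ 0.0009 -0.0033  0.0582] dist 58 roll None
```

View pics/w14.png

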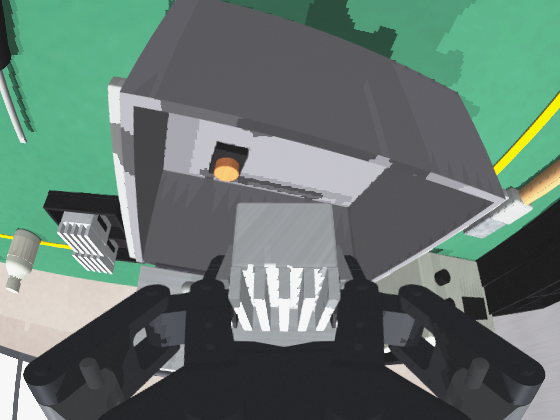

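View pics/s14c.png

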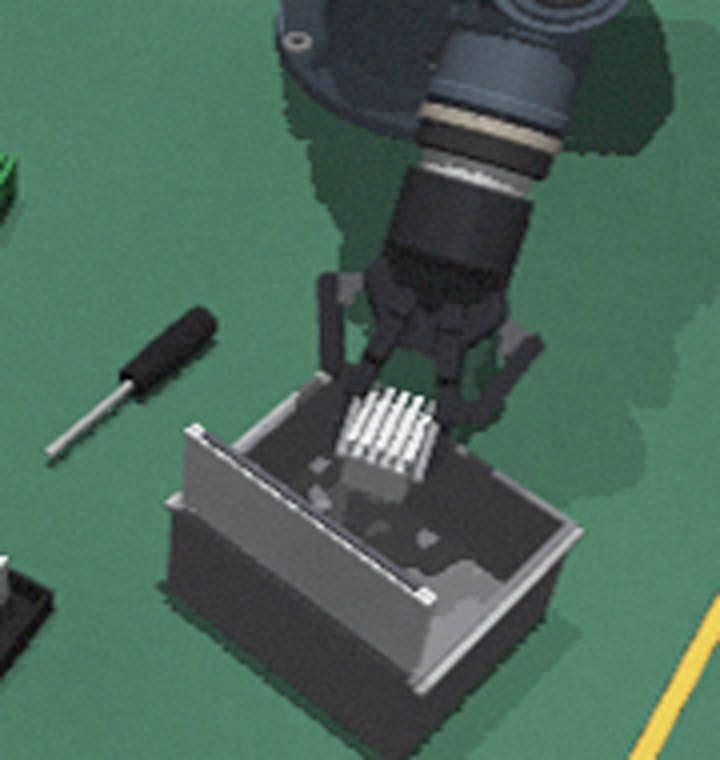

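```bash
python3 - <<'E'
from h import *
e=ctcp(B(36,18,42));z=zt()
plan(e-40*z)
E
python3 -m creep '{"slide":[[0.003,-0.001,0.012],[0.005,-0.002,0.025],[0.007,-0.002,0.038],[0.007,-0.002,0.05],[0.007,-0.002,0.058]],"roll":[0,0,0,0,0],"claw":[1,1,1,1,1]}' 60
python3 - <<'E'
from h import *
e=ctcp(B(36,18,42));z=zt();tilt()
plan(e)
w=shot('wrist','w15.png');p=shot('scene','s15.png');over(p,[],260,90,180,190,4,'s15c.png')
E
```

```text
clk 23.7 tcp [492.5 198.6 105. ] q [ 0.521  0.04  -1.022 -0.211 -0.24   0.26 ] gap 37.6 F [-0.4 -0.2 -2.4]
tool z [ 0.674  0.113 -0.73 ] tool x yaw 1.74
slide m [ 0.0064 -0.0005  0.0606] dist 61 roll None
clock: 24.32
tool_pos: [528.9, 211.9, 62.1]
orientation: [1.641, 1.948, 0.769]
ft_force: [0.3, -0.5, -2.1]
finger_gap: 37.4
tilt 43.20330710346645 head 0.16649236143675228
clk 24.32 tcp [528.9 211.9  62.1] q [ 0.503  0.211 -1.021 -0.386 -0.228  0.246] gap 37.4 F [ 0.3 -0.5 -2.1]
tool z [ 0.675  0.113 -0.729] tool x yaw 1.74
slide m [-0.0007  0.001   0.0432] dist 43 roll None
```

View pics/w15.png

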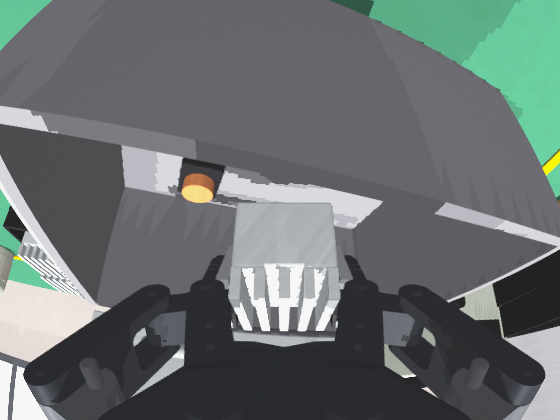

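View pics/s15c.png

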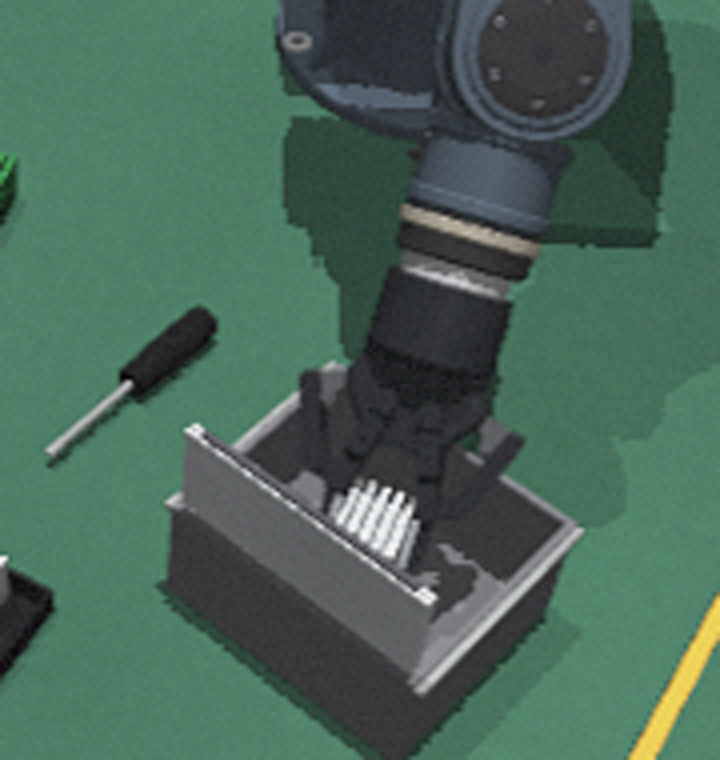

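```bash
python3 -m creep '{"slide":[[0,0.001,0.006],[0,0.001,0.012],[0,0.001,0.018],[0,0.001,0.023],[0,0.001,0.027]],"roll":[0,0,0,0,0],"claw":[1,1,1,1,1]}' 60
python3 - <<'E'
from h import *
e=ctcp(B(36,18,42));plan(e);tilt()
E
```

```text
clock: 25.05
tool_pos: [547.5, 214.8, 42.6]
orientation: [1.641, 1.948, 0.768]
ft_force: [-0.3, -0.3, -2.2]
finger_gap: 37.6
clk 25.05 tcp [547.5 214.8  42.6] q [ 0.487  0.285 -1.01  -0.451 -0.217  0.233] gap 37.6 F [-0.3 -0.3 -2.2]
tool z [ 0.675  0.113 -0.729] tool x yaw 1.74
slide m [-0.0005  0.0005  0.0161] dist 16 roll None
tilt 43.15841857371026 head 0.16596728374538766
```

```bash
python3 -m creep '{"slide":[[0,0,0.004],[0,0,0.008],[0,0,0.012],[0,0,0.015],[0,0,0.016]],"roll":[0,0,0,0,0],"claw":[1,1,1,1,1]}' 60
python3 - <<'E'
from h import *
e=ctcp(B(36,18,36));plan(e);tilt()
w=shot('wrist','w16.png');p=shot('scene','s16.png');over(p,[],260,90,180,190,4,'s16c.png')
E
```

```text
clock: 25.68
tool_pos: [558.2, 216.6, 31.1]
orientation: [1.641, 1.948, 0.768]
ft_force: [0.3, -0.7, -1.9]
finger_gap: 37.3
clk 25.68 tcp [558.2 216.6  31.1] q [ 0.478  0.327 -1.002 -0.487 -0.211  0.227] gap 37.3 F [ 0.3 -0.7 -1.9]
tool z [ 0.675  0.113 -0.729] tool x yaw 1.74
slide m [-0.0005 -0.0036  0.0046] dist 6 roll None
tilt 43.162531544062304 head 0.1660478947201285
```

View pics/w16.png

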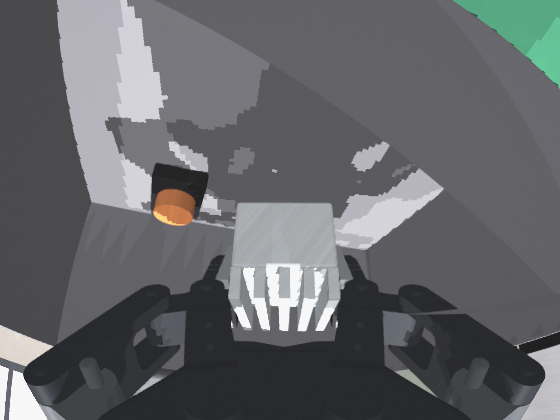

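View pics/s16c.png

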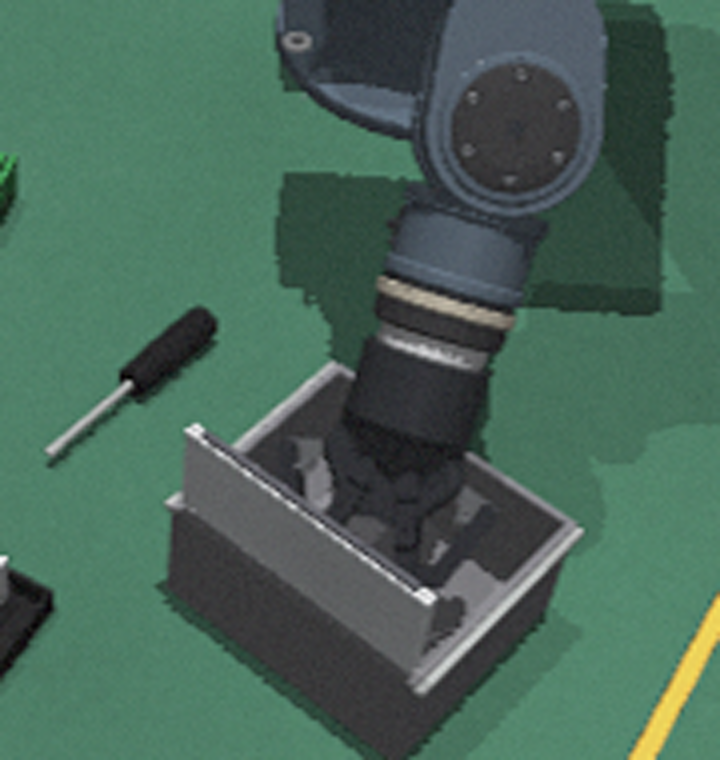

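```bash
python3 -m creep '{"slide":[[0,-0.0005,0.0008],[0,-0.001,0.0016],[0,-0.0015,0.0022],[0,-0.002,0.003],[0,-0.0025,0.0035]],"roll":[0,0,0,0,0],"claw":[1,1,1,1,1]}' 60
python3 - <<'E'
from h import *
e=ctcp(B(36,18,32));plan(e)
E
```

```text
clock: 26.4
tool_pos: [558.7, 216.7, 27.0]
orientation: [1.641, 1.948, 0.768]
ft_force: [-0.1, -0.3, -1.7]
finger_gap: 37.3
clk 26.4 tcp [558.7 216.7  27. ] q [ 0.478  0.339 -1.006 -0.504 -0.211  0.226] gap 37.3 F [-0.1 -0.3 -1.7]
tool z [ 0.675  0.113 -0.729] tool x yaw 1.74
slide m [-0.0006 -0.0039  0.0042] dist 6 roll None
```

No contact yet; a further 5 mm down.

```bash
python3 -m creep '{"slide":[[0,-0.0005,0.001],[0,-0.001,0.002],[0,-0.002,0.0027],[0,-0.0025,0.0035],[0,-0.003,0.004]],"roll":[0,0,0,0,0],"claw":[1,1,1,1,1]}' 60
python3 - <<'E'
from h import *
e=ctcp(B(36,18,30));plan(e)
E
```

```text
clock: 27.02
tool_pos: [559.3, 216.8, 22.0]
orientation: [1.641, 1.948, 0.768]
ft_force: [-0.0, -0.2, -2.0]
finger_gap: 36.9
clk 27.02 tcp [559.3 216.8  22. ] q [ 0.477  0.354 -1.011 -0.523 -0.211  0.226] gap 36.9 F [-0.  -0.2 -2. ]
tool z [ 0.675  0.113 -0.729] tool x yaw 1.74
slide m [-0.0005 -0.0022  0.0017] dist 3 roll None
```

```bash
python3 -m creep '{"slide":[[0,0,0],[0,0,0],[0,0,0],[0,0,0],[0,0,0]],"roll":[0,0,0,0,0],"claw":[0.5,0.4,0.35,0.3,0.3]}' 20
python3 - <<'E'
from h import *
e=ctcp(B(36,18,30));plan(e)
w=shot('wrist','w17.png')
E
```

```text
clock: 27.65
tool_pos: [559.3, 216.8, 22.2]
orientation: [1.641, 1.948, 0.768]
ft_force: [0.4, 0.6, -0.5]
finger_gap: 59.4
clk 27.65 tcp [559.3 216.8  22.2] q [ 0.477  0.354 -1.011 -0.523 -0.211  0.226] gap 59.4 F [ 0.4  0.6 -0.5]
tool z [ 0.675  0.113 -0.729] tool x yaw 1.74
slide m [-0.0005 -0.0024  0.0018] dist 3 roll None
```

View pics/w17.png

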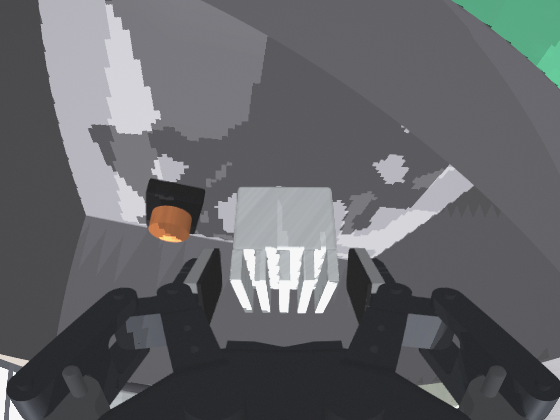

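```bash
python3 -m creep '{"slide":[[0,0.005,-0.007],[0,0.006,-0.025],[0,0.006,-0.055],[0,0.006,-0.095],[0,0.006,-0.14]],"roll":[0,0,0,0,0],"claw":[0.3,0.3,0.3,0.3,0.3]}' 20
python3 -m creep '{"slide":[[0,0,-0.04],[0,0,-0.08],[0,0,-0.12],[0,0.02,-0.14],[0,0.03,-0.15]],"roll":[0,0,0,0,0],"claw":[0.3,0.3,0.3,0.3,0.3]}' 20
python3 - <<'E'
from h import *
plan([400,190,300])
t=shot('top','t18.png');over(t,[],140,170,130,110,5,'t18c.png')
p=shot('scene','s18.png');w=shot('wrist','w18.png')
print([(np.round(d['xyz']).tolist(),round(d['p'],2)) for d in arm.tip_of('module_center',t)])
print([(np.round(d['xyz']).tolist(),round(d['p'],2)) for d in arm.tip_of('module_center',w)])
print(B(0,0,0))
E
```

```text
clock: 28.32
tool_pos: [468.1, 201.2, 129.2]
orientation: [1.642, 1.948, 0.767]
ft_force: [-0.3, -0.7, 0.8]
finger_gap: 59.9
clock: 28.95
tool_pos: [389.2, 188.7, 261.1]
orientation: [1.64, 1.946, 0.773]
ft_force: [-0.4, -0.3, -1.0]
finger_gap: 59.9
clk 28.95 tcp [389.2 188.7 261.1] q [ 0.701 -0.405 -0.8    0.492 -0.356  0.403] gap 59.9 F [-0.4 -0.3 -1. ]
tool z [ 0.677  0.116 -0.727] tool x yaw 1.741
slide m [-0.0006  0.0346 -0.0209] dist 40 roll None
[([369.0, -276.0, 23.0], 0.83), ([359.0, -182.0, 17.0], 0.64), ([368.0, -383.0, 18.0], 0.56), ([543.0, 210.0, 24.0], 0.52)]
[([549.0, 215.0, 23.0], 0.57)]
[506.83870261 203.6191495    0.        ]
```

View pics/t18c.png

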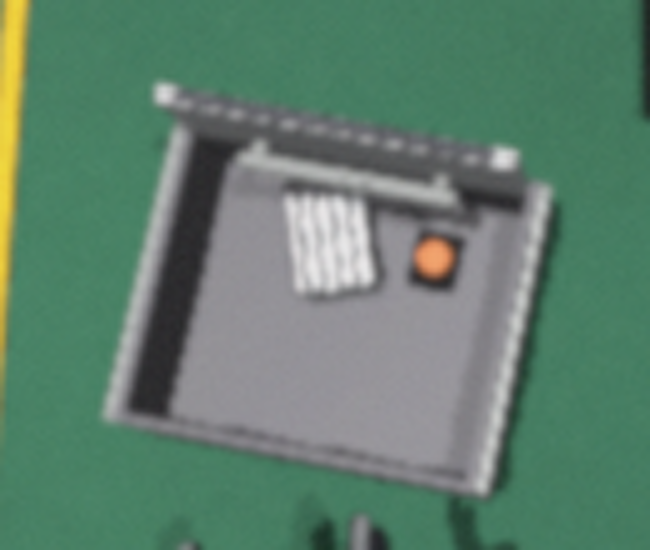

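View pics/s18.png

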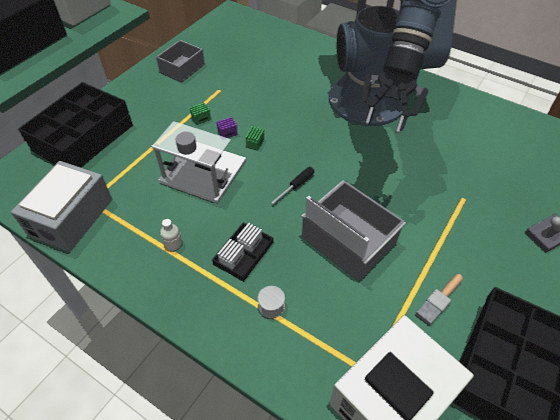

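View pics/w18.png

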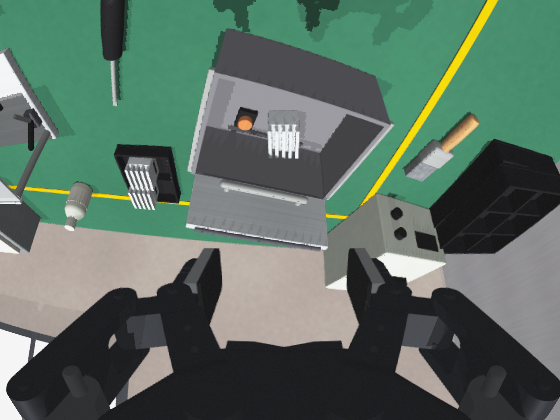

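The module stands in the box: it shows at (330,245) in the top crop and (285,135) in the wrist view. The cover is upright, the nest is empty (scene (208,158)), the bystanders have not moved, and the gripper is clear of everything. Handing in.

Run:
```python
from h import *
print(arm.hand_in())
```

```text
the job is handed in; nothing more can be done
None
```

The job is done and handed in at about 29 s of the 61 s allowed; the hand-in reports no verdict.

- **Cover:** I pushed it back by the pull bar until it met its end stop at about 15 N. It was still standing upright in the last pictures.
- **Tilt:** The moves cannot tilt the tool directly. I got the 40° tilt by pushing the arm against its joint limits high above the bench.
- **Module:** I gripped the silver module across its 38 mm from the fixture's front and drew it out without seeing any contact with the guard. I lowered it into the box and let go about 7 mm above the floor.

**Last checks:** The networks put the module's centre at about (543–549, 210–215, 23–24) mm, upright in the hinge half of the box beside the old reject. The gripper was clear of everything, and I saw no bystander or look-alike out of place.

**What went wrong or disagreed:**
- I tried to take the tilt back out by pushing at full reach. That raised it to 43° instead, and the wrist force peaked near 93 N (limit 120 N). I saw nothing near the arm, and the force was gone at the next reading. I kept that tilt for the placing.
- The networks' detections of the module in the box were only moderately confident (0.52–0.57), but the pictures agree with them.

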